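# Find the check valve whose ball is free and lay it in the rinse line

### The job

In exactly one of the three check valves in the drying rack the ball inside is free; in the other two it is stuck, and they all look alike. Lift them and shake them gently back and forth along their length to feel which one has the ball rolling from end to end, and put the stuck ones back in their nests as they lay. Lay the good one in the gap of the rinse line, fully down in both saddles between the pipe ends with its hexagon end towards the shut-off lever, without forcing it against the pipe or disturbing the spanner, the spare nut and the grease jar.

Things in the scene. Friction and masses are not known exactly. Their poses are not given: they have to be found in the camera images.
- rack: white plastic drying rack, fixed: plate 160 x 330 x 12 mm with three nests side by side along its y, 110 mm apart; each nest is two V saddles (10 mm thick, 76 mm wide, at x = -64 and +64 mm) that carry a valve lying along the rack's x. Origin: centre of the plate's underside, on the bench.
- nest_left (a point): left (+y) nest: the point midway between its saddles on the axis of the valve lying there, 58 mm above the bench; axes as the rack's. Each nest holds one valve, hexagon end to -x; its mid-length is up to 6 mm off this point along x, either way, untold. The valves look alike and weigh 0.45 to 0.6 kg; weight does not tell which has the free ball.
- nest_middle (a point): the same for the middle nest. A valve is a closed grey plastic body, 148 mm long, round about x: barrel of 56 mm diameter from x = -36 to +36 mm from mid-length (grip it here across y), threaded ends of 46 mm diameter beyond, and on the inlet (-x) end a hexagon collar, 55 mm across flats, at x = -52 to -38 mm.
- nest_right (a point): the same for the right (-y) nest. Inside every valve is a 38 mm steel ball of 0.225 kg in a bore 44 mm wide and 72 mm long: in one valve it rolls freely, 34 mm from end to end along x, and knocks at the ends; in the other two it is stuck fast and nothing moves.
- line: rinse line, fixed: grey 40 mm pipe along its x, 75 mm above the bench, with a gap for the valve; origin on the bench below mid-gap. A shut-off valve with a flat lever (up to 120 mm high, reaching to y = -93 mm) is on the inlet side at x = -148 mm. Loose black union nuts, 75 mm across, sit 92 to 123 mm either side of mid-gap; the pipe turns down 200 mm either side.
- line_seat (a point): mid-gap on the pipe axis, 75 mm above the bench: the mid-length of a seated valve lies here; axes as the line's, x from inlet to outlet. The pipe ends are 58 mm discs, faces at x = -76 and +76 mm, so a centred valve has 2 mm to spare at each end. V saddles 10 mm thick at x = -64 and +64 mm carry its threaded ends.
- spanner: open spanner, 190 mm, lying on the bench beyond the rack, along y; origin near its middle; bystander
- spare_nut: black ring, 70 mm across and 30 mm high, lying flat; origin at the centre of its underside; bystander
- grease_jar: white screw-top jar with a grey cap, 64 mm across and 60 mm high, standing; origin at the centre of its foot; bystander

How it is judged:
By the outcome, as a careful person would: the job done as asked, in the order asked, and still so for the second after the job is handed in, with the robot touching nothing.
It also fails if it takes over 72 s, if anything falls off the work surface, if the arm or the gripper's body presses on something with over 40 N, if the wrist force passes 120 N, or if a joint passes its speed limit or range.

### The arm

A 6-joint arm with a two-finger parallel gripper is mounted at the origin on the work surface. World frame = base frame: x ahead of the robot, y to its left, z up, the work surface at z = 0. Lengths are in m, angles in rad, forces in N, time in s.
With the tool pointing down it reaches from about 0.425 to 0.95 m from the base axis. Payload 3.5 kg.
Tool frame: the origin (TCP) lies at the very end of the fingers, on their centre line; the grasp point (between the pads) lies 19 mm behind it (grip_depth is the distance from the TCP to the grasp point, in m); x points along the fingers, z is the direction in which the jaws open and shut, and the axes are right-handed (so a half turn about x gives the same grasp; the last joint's range is limited). The gripper opens to 85 mm and grips with 20 to 120 N. Pads are 22 mm wide; open, the fingers measure 114 mm over their backs; the gripper's body (76 mm by 85 mm) begins 54 mm behind the grasp point. The pads swing forward as they close: fully open they stand 13 mm farther back than shut.
Start: joints at [1.142, 0.286, 1.577, -0, 1.279, -0.15], TCP at [0.186, 0.649, 0.194] pointing down, gripper open.
Joint ranges: [-2.77, 2.77], [-0.9, 2.22], [0.21, 2.48], [-1.53, 4.67], [0.24, 2.81], [-2.84, 2.84]. Speed limits (rad/s): [2.79, 2.79, 3.14, 3.14, 3.14, 3.14].

### API

Orientations are given as a unit quaternion [x, y, z, w].
In Python, from plant import get_state, read_camera, calibration, sign_off, recognise, grip_depth gives the robot as it stands. The module is installed in compiled form; this text tells all that it offers.
- The arm moves only by the tool servo_tool, never from a script. Its argument "deltas" is a list that holds one entry, the list of rows, each a list of 4 numbers: the shift along the world's x, y, z scaled (see below), then the turn about the world's z scaled (see below). In form: [[[tx, ty, tz, spin], ...]]. A call has exactly 5 rows; each row is the pose to reach, as a shift and turn from the pose commanded when the call began; what a row does not reach only later rows make up. The controller multiplies each number of a shift by 10 cm and each number of a turn by 90 degrees. A row lasts 1/10 s, in which the tool goes at most 50 mm and 8.59 degrees, less where a joint would pass 70% of its speed; a pose out of reach is approached as far as the arm can. A call with a number of a shift or a turn outside -1 to 1 is refused whole. A call with a gripper value outside its range is refused whole. "claw" is the gripper's target within -1 to 1 (fully open at 1, half-way at 0, shut at -1), set as the call begins (left out, the last holds). The fingers move at their own pace and stop on an object; "force" is the grip in N (left out, the last holds). Time passes only in rows, so rows that repeat a pose let the fingers close, or fill a call up. It gives the time, the measured TCP pose, the force and the opening at its end, in the units of the state.
- get_state(): the state, without advancing time (a new reading comes with each control period).
- read_camera(name): name is "scene" or "top"; returns the picture (400x640x3 uint8, blue, green, red); there is no depth.
- calibration(name): a dict with "intrinsics" (3x3 intrinsics, pixels), "R" (3x3) and "t" (3): a world point X has camera coordinates R X + t. Camera axes: x right, y down, z forward; pixel columns grow to the right and rows downward; lengths in m; the calibration is good to about 2 mm. A picture is of the moment at which its call begins. calibration takes no time and is no camera call.
- sign_off(): hands the job in, once; it reports no verdict.
Trained networks look in the newest picture that a camera, given by its name, has taken for a name from the list of things; names that differ only in an ending like _2 or _b are one class to them, and where a whole thing is asked for, a point or a joint stands for the part that bears it (a point fixed in the world has none). Each returns a list of dicts, best first, with "p" (0 to 1); they miss things now and then, are a little off and sometimes report something else, mostly with a low value. They report only what shows in the picture. A call takes as long as a camera call.
- recognise(camera, query): "at" ([x, y, z] in m, in world coordinates, good to about 4 mm: the middle of the surface that is visible of it).
The state is a dict: "time": time; "qpos": joint angles; "dq": joint speeds; "joint_efforts": joint torques, N m; "eef_pos": TCP position; "tcp_rot": TCP orientation; "contact_force": force on the tool from outside, world axes, zero at the start; "wrist_torque": the same for the moment, N m; "opening": opening from 0.0 (shut) to 1.0 (fully open).
Only numpy, scipy, OpenCV 4.12 (cv2) and the standard library are available. Lean on these libraries where they do the work, as an engineer would, in place of code of your own. Each camera call takes 0.05 s, during which the arm holds its last target. There are 200 camera calls.

## Working session

There is one attempt and no reset: what is moved stays moved. The work goes in short steps, Python scripts to look and compute and a tool call to move; the robot and the scene stay as the last step left them, time stands still between calls to the robot, and variables do not carry over. Pictures are saved under pics/ and viewed, about 8 in all and at most 12, crops included, and the job is handed in when it is done.

Besides the shell and the picture viewer there is one more tool, called as name(argument=value, ...) on one line, values as JSON. servo_tool: Moves the arm, as the interface text tells. Its arguments: {"type":"object","properties":{"deltas":{"type":"array"},"claw":{"type":"number"},"force":{"type":"number"}},"required":["deltas"]}

```bash
mkdir -p pics
cat > h.py <<'E'
import numpy as np, cv2
from plant import *
def proj(cam,P):
    c=calibration(cam);X=np.array(P)@np.array(c['R']).T+np.array(c['t']);u=X@np.array(c['intrinsics']).T
    return u[:,:2]/u[:,2:]
def back(cam,uv,z):
    c=calibration(cam);R=np.array(c['R']);K=np.array(c['intrinsics']);o=-R.T@np.array(c['t'])
    uv=np.atleast_2d(uv);d=np.c_[uv,np.ones(len(uv))]@np.linalg.inv(K).T@R
    return o+d*((z-o[2])/d[:,2])[:,None]
E
python3 - <<'E'
from h import *
s=get_state();print(s, grip_depth if not callable(grip_depth) else grip_depth())
for c in("top","scene"):
    cv2.imwrite(f"pics/{c}0.png",read_camera(c))
    k=calibration(c);print(c,np.round(k['intrinsics'],1).tolist(),np.round(-np.array(k['R']).T@k['t'],3))
for c in("top","scene"):
  for q in("rack","nest_left","line","line_seat","spanner","spare_nut","grease_jar"):
    print(c,q,[(np.round(d['at'],3).tolist(),round(d['p'],2)) for d in recognise(c,q)][:4])
E
```

```text
{'time': 0.0, 'qpos': array([ 1.14199334e+00,  2.87174992e-01,  1.57817370e+00,  6.20352332e-06,
        1.27859776e+00, -1.50012229e-01]), 'dq': array([-0.00021376, -0.00021332, -0.00083315,  0.00019484, -0.00065461,
       -0.00053501]), 'joint_efforts': array([-3.92250231e-04, -4.05971575e+01, -2.92630577e+01, -1.88500585e-04,
        5.69128519e-03,  9.01352678e-06]), 'eef_pos': array([0.18542106, 0.64826089, 0.19224285]), 'tcp_rot': array([-0.4260713 ,  0.56535519,  0.4252829 ,  0.56388936]), 'contact_force': array([-0.46619836,  0.21022544, -1.02002945]), 'wrist_torque': array([ 0.02241177,  0.02134499, -0.0088077 ]), 'opening': 0.9968720293135933} 0.0187
top [[385.4, 0.0, 316.2], [0.0, 385.4, 195.0], [0.0, 0.0, 1.0]] [0.52  0.089 1.119]
scene [[510.0, 0.0, 317.5], [0.0, 510.0, 193.5], [0.0, 0.0, 1.0]] [1.416 1.002 0.941]
top rack [([0.534, -0.136, 0.007], 0.69)]
top nest_left [([0.541, -0.136, 0.012], 0.57)]
top line [([0.537, 0.245, 0.074], 0.85)]
top line_seat [([0.542, 0.244, 0.073], 0.73), ([0.54, 0.433, 0.027], 0.7)]
top spanner [([0.732, -0.172, 0.006], 0.93)]
top spare_nut [([0.539, 0.435, 0.03], 0.84)]
top grease_jar [([0.761, 0.035, 0.06], 0.93), ([0.541, 0.435, 0.031], 0.25)]
scene rack []
scene nest_left [([0.58, -0.127, 0.011], 0.84)]
scene line [([0.552, 0.271, 0.056], 0.68)]
scene line_seat [([0.553, 0.273, 0.061], 0.72)]
scene spanner [([0.734, -0.169, 0.009], 0.52)]
scene spare_nut [([0.546, 0.441, 0.025], 0.74)]
scene grease_jar [([0.781, 0.051, 0.04], 0.96)]
```

View pics/top0.png

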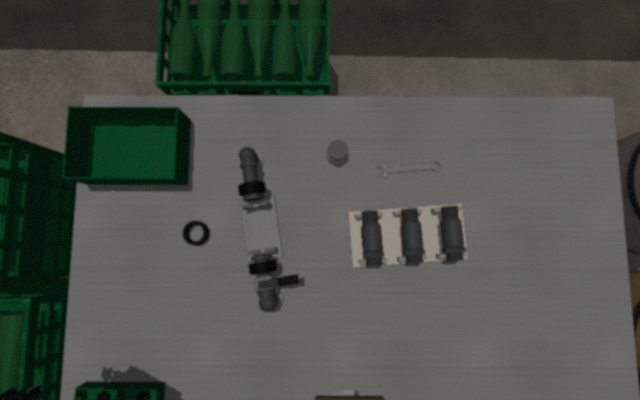

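View pics/scene0.png

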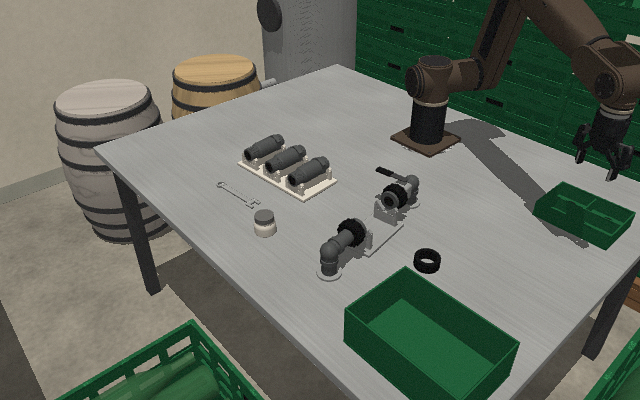

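The top view shows the rack at about (408,235), with three dark valves at (372,238), (411,236) and (451,233). The line's gap is at (262,228), with the lever at the bottom (290,281). The jar is at (338,152), the spanner at (410,168) and the nut at (196,233). I'll enlarge the crops to measure edges.

Run:
```python
from h import *
im=cv2.imread("pics/top0.png")
def crop(x0,y0,x1,y1,s):
    return cv2.convertScaleAbs(cv2.resize(im[y0:y1,x0:x1],None,fx=s,fy=s,interpolation=cv2.INTER_CUBIC),alpha=2)
a=crop(340,195,475,275,5.9); b=crop(180,140,310,315,3.3)
cv2.imwrite("pics/a.png",a);cv2.imwrite("pics/b.png",b);print(a.shape,b.shape)
```

```text
(472, 796, 3) (578, 429, 3)
```

View pics/a.png

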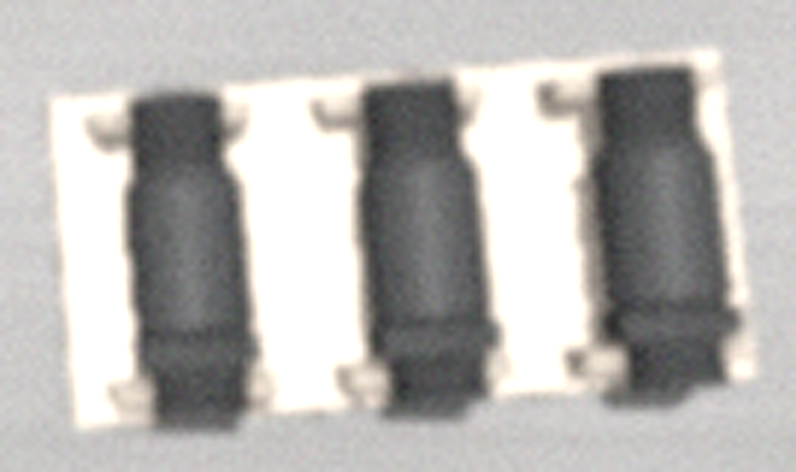

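View pics/b.png

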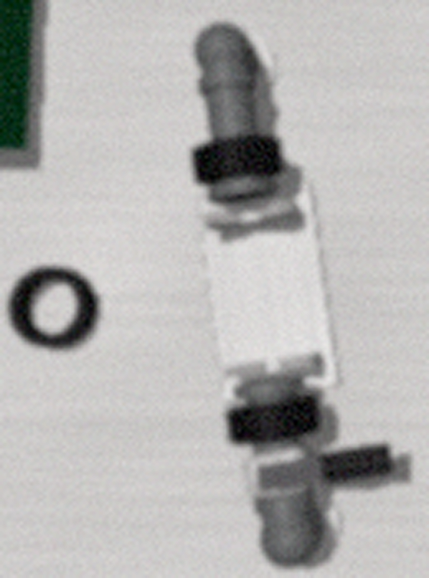

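```bash
cat > fit.py <<'E'
from h import *
from scipy.optimize import minimize
S=8
VALVE=[[(-.074,.023),(-.052,.023)],[(-.052,.0295),(-.038,.0295)],[(-.036,.028),(.036,.028)],[(.036,.023),(.074,.023)]]
NUTS=[[(-.123,.0375),(-.092,.0375)],[(.092,.0375),(.123,.0375)]]
th=np.linspace(0,2*np.pi,48)
def render(cam,p,z,parts,roi):
    x0,y0,x1,y1=roi;m=np.zeros(((y1-y0)*S,(x1-x0)*S),np.uint8);c,s=np.cos(p[2]),np.sin(p[2])
    for pt in parts:
        P=np.concatenate([np.c_[p[0]+c*a-s*r*np.cos(th),p[1]+s*a+c*r*np.cos(th),z+r*np.sin(th)] for a,r in pt])
        uv=(proj(cam,P)-[x0,y0]+.5)*S
        cv2.fillConvexPoly(m,cv2.convexHull(uv.astype(np.float32)).astype(np.int32),255)
    return cv2.resize(m,(x1-x0,y1-y0),interpolation=cv2.INTER_AREA)/255.
def fit(img,cam,p0,z,parts,roi,lo,hi,show=None):
    x0,y0,x1,y1=roi;g=cv2.cvtColor(img,cv2.COLOR_BGR2GRAY)[y0:y1,x0:x1].astype(float)
    t=np.clip((hi-g)/(hi-lo),0,1)
    f=lambda q:np.mean((cv2.GaussianBlur(render(cam,np.array(q)*[.01,.01,.1],z,parts,roi),(0,0),.7)-t)**2)
    q0=np.array(p0)/[.01,.01,.1];best=None
    r=minimize(f,q0,method='Nelder-Mead',options=dict(initial_simplex=q0+np.r_[np.zeros((1,3)),np.eye(3)*.8],xatol=.01,fatol=1e-6))
    return r.x*[.01,.01,.1],r.fun
E
python3 - <<'E'
from fit import *
t=cv2.imread("pics/top0.png");s=cv2.imread("pics/scene0.png")
g=cv2.cvtColor(t,cv2.COLOR_BGR2GRAY)
print("valve row",g[238,345:475:2]);print("nut col",g[175:285:2,258]);
c=np.array([[50,98],[718,50],[755,378],[80,428]])/5.9+[340-.4,195-.4]
P=back("top",c,.012);print("corners",P[:,:2].round(4).tolist(),"centre",P.mean(0)[:2],"sizes",np.linalg.norm(P-np.roll(P,-1,0),axis=1))
ctr=P.mean(0)[:2];d=P[0]-P[1]+P[3]-P[2];yaw=np.arctan2(-d[0],d[1]);print("yaw",yaw)
for n,k in(("L",.11),("M",0),("R",-.11)):
    pr=proj("top",[[ctr[0]-k*np.sin(yaw),ctr[1]+k*np.cos(yaw),.058]])[0].astype(int)
    roi=(pr[0]-17,pr[1]-36,pr[0]+18,pr[1]+37)
    q,f=fit(t,"top",[ctr[0]-k*np.sin(yaw),ctr[1]+k*np.cos(yaw),yaw],.058,VALVE,roi,30,60)
    e=q[:2]-ctr-k*np.array([-np.sin(yaw),np.cos(yaw)]);print(n,q.round(4),f,"off",e.dot([np.cos(yaw),np.sin(yaw)]),e.dot([-np.sin(yaw),np.cos(yaw)]))
q,f=fit(t,"top",[.54,.245,.11],.075,NUTS,(235,170,290,285),8,35);print("line top",q,f)
P=proj("scene",[[.43,.23,.075],[.65,.25,.075]]);print(P)
E
```

```text
valve row [103 101  99 134 145 145 144 144 101  39  43  49  56  63  61  53  46  42
  77 136 144 142 143 145 145 143 144 138  81  34  42  47  52  60  61  57
  50  45  61 129 143 140 140 141 143 142 138  92  63  34  40  46  47  54
  60  59  53  50  51  98 124 104 100 105 103]
nut col [ 48  47  43  21  18   2   7   3   7  26  42  37  29  51  68  86  59  64
 102 109 106 108 110 106 110 107 108 107 109 105 109 109 109 109 111 109
 111  96  78  67  50  58  56  47  21  17  16  10  18  20  46  67  91  75
  68]
corners [[0.6037, 0.0011], [0.6285, -0.3252], [0.4703, -0.3367], [0.4452, -0.0124]] centre [ 0.53693035 -0.16829363] sizes [0.3272359  0.1585944  0.32522486 0.15905364]
yaw 0.07641682264134572
L [ 0.527  -0.0572  0.0709] 0.16701807818849704 off -0.001388623327577249 0.001553502744161781
M [ 0.5324 -0.1668  0.0837] 0.15603718504374656 off -0.004354001545897884 0.0018653098020265295
R [ 0.5394 -0.2758  0.0664] 0.15539115231148268 off -0.005752967875398872 0.002593072570915399
line top [0.55543646 0.25229141 0.16290354] 0.033024376837360696
[[397.41816468 193.73854474]
 [348.68170721 228.37105957]]
```

Run:
```python
from fit import *
t=cv2.imread("pics/top0.png");s=cv2.imread("pics/scene0.png")
print("Rtop",np.array(calibration("top")['R']).round(3).tolist())
ctr=np.array([.5369,-.1683]);yaw=.0764
O=[]
def ov(im,cam,q,z,parts,roi):
    m=render(cam,q,z,parts,roi);x0,y0,x1,y1=roi
    a=cv2.convertScaleAbs(cv2.resize(im[y0:y1,x0:x1],None,fx=5,fy=5,interpolation=cv2.INTER_CUBIC),alpha=1.8)
    cs,_=cv2.findContours((cv2.resize(m,None,fx=5,fy=5)>.5).astype(np.uint8),0,1);cv2.drawContours(a,cs,-1,(0,0,255),1)
    a=a[:560];O.append(np.pad(a,((0,560-a.shape[0]),(0,4),(0,0))))
for n,k in(("L",.11),("M",0),("R",-.11)):
  for cam,im,hi in(("top",t,100),("scene",s,95)):
    p0=[ctr[0]-k*np.sin(yaw),ctr[1]+k*np.cos(yaw),yaw]
    h=render(cam,p0,.058,VALVE,(0,0,640,400));ys,xs=np.nonzero(h>.5);roi=(xs.min()-5,ys.min()-5,xs.max()+6,ys.max()+6)
    q,f=fit(im,cam,p0,.058,VALVE,roi,65,hi)
    e=q[:2]-ctr-k*np.array([-np.sin(yaw),np.cos(yaw)]);print(n,cam,q.round(4),round(f,4),"off",e.dot([np.cos(yaw),np.sin(yaw)]).round(4),e.dot([-np.sin(yaw),np.cos(yaw)]).round(4))
    if n!="R" :ov(im,cam,q,.058,VALVE,roi)
for cam,im,roi in(("top",t,(235,170,290,285)),("scene",s,(325,170,420,255))):
  for pts,nm in((NUTS,"both"),(NUTS[:1],"in"),(NUTS[1:],"out")):
    q,f=fit(im,cam,[.542,.245,.13],.075,pts,roi if nm=="both" else tuple(render_roi) if False else roi,15,40)
    if nm=="both":
        print("line",cam,q.round(4),round(f,4)); ov(im,cam,q,.075,NUTS,roi)
cv2.imwrite("pics/ov.png",cv2.resize(np.concatenate(O,1),None,fx=.5,fy=.5,interpolation=cv2.INTER_AREA)); print(np.concatenate(O,1).shape)
```

```text
Rtop [[0.004, -1.0, -0.003], [-0.993, -0.004, -0.117], [0.117, 0.003, -0.993]]
L top [ 0.5248 -0.0584  0.0727] 0.0184 off -0.0037 0.0005
L scene [ 0.5272 -0.0614  0.0952] 0.1523 off -0.0016 -0.0027
M top [ 0.5313 -0.1668  0.0768] 0.0151 off -0.0055 0.002
M scene [ 0.5338 -0.171   0.0814] 0.2281 off -0.0033 -0.0024Traceback (most recent call last):
  File "<stdin>", line 15, in <module>
  File "fit.py", line 19, in fit
    r=minimize(f,q0,method='Nelder-Mead',options=dict(initial_simplex=q0+np.r_[np.zeros((1,3)),np.eye(3)*.8],xatol=.01,fatol=1e-6))
    res = _minimize_neldermead(fun, x0, args, callback, bounds=bounds,
                               **options)
    fsim[j] = func(sim[j])
              ~~~~^^^^^^^^
    fx = function(np.copy(x), *(wrapper_args + args))
  File "fit.py", line 17, in <lambda>
    f=lambda q:np.mean((cv2.GaussianBlur(render(cam,np.array(q)*[.01,.01,.1],z,parts,roi),(0,0),.7)-t)**2)
                                         ~~~~~~^^^^^^^^^^^^^^^^^^^^^^^^^^^^^^^^^^^^^^^^^^
  File "fit.py", line 11, in render
    uv=(proj(cam,P)-[x0,y0]+.5)*S
        ~~~~^^^^^^^
  File "h.py", line 4, in proj
    c=calibration(cam);X=np.array(P)@np.array(c['R']).T+np.array(c['t']);u=X@np.array(c['intrinsics']).T
ValueError: time passes only in moves, steps and waits
```

```bash
sed -i 's/^from plant import \*/from plant import *\nfrom functools import cache\n_cal=calibration\ncalibration=cache(lambda n:_cal(n))/' h.py
cat > m.py <<'E'
from fit import *
t=cv2.imread("pics/top0.png");s=cv2.imread("pics/scene0.png")
ctr=np.array([.5369,-.1683]);yaw=.0764
O=[]
def ov(im,cam,q,z,parts,roi):
    m=render(cam,q,z,parts,roi);x0,y0,x1,y1=roi
    a=cv2.convertScaleAbs(cv2.resize(im[y0:y1,x0:x1],None,fx=5,fy=5,interpolation=cv2.INTER_CUBIC),alpha=1.8)
    cs,_=cv2.findContours((cv2.resize(m,None,fx=5,fy=5)>.5).astype(np.uint8),0,1);cv2.drawContours(a,cs,-1,(0,0,255),1)
    a=a[:580];O.append(np.pad(a,((0,580-a.shape[0]),(0,4),(0,0))))
for n,k in(("L",.11),("M",0),("R",-.11)):
  for cam,im,lo,hi in(("top",t,65,100),("scene",s,80,110)):
    p0=[ctr[0]-k*np.sin(yaw),ctr[1]+k*np.cos(yaw),yaw]
    h=render(cam,p0,.058,VALVE,(0,0,640,400));ys,xs=np.nonzero(h>.5);roi=tuple(int(v) for v in(xs.min()-5,ys.min()-5,xs.max()+6,ys.max()+6))
    q,f=fit(im,cam,p0,.058,VALVE,roi,lo,hi)
    e=q[:2]-ctr-k*np.array([-np.sin(yaw),np.cos(yaw)]);print(n,cam,q.round(4),round(f,4),"off",e.dot([np.cos(yaw),np.sin(yaw)]).round(4),e.dot([-np.sin(yaw),np.cos(yaw)]).round(4))
    if n=="L" :ov(im,cam,q,.058,VALVE,roi)
for cam,im,roi in(("top",t,(235,170,290,285)),("scene",s,(325,170,420,255))):
    q,f=fit(im,cam,[.542,.245,.13],.075,NUTS,roi,15,40)
    print("line",cam,q.round(4),round(f,4)); ov(im,cam,q,.075,NUTS,roi)
cv2.imwrite("pics/ov.png",cv2.resize(np.concatenate(O,1),None,fx=.62,fy=.62,interpolation=cv2.INTER_AREA)); print(np.concatenate(O,1).shape)
E
python3 m.py
```

```text
L top [ 0.5248 -0.0584  0.0727] 0.0184 off -0.0037 0.0005
L scene [ 0.5262 -0.0626  0.0823] 0.1415 off -0.0026 -0.0038
M top [ 0.5313 -0.1668  0.0768] 0.0151 off -0.0055 0.002
M scene [ 0.5333 -0.1723  0.0692] 0.2835 off -0.0039 -0.0037
R top [ 0.5391 -0.2752  0.0722] 0.0241 off -0.006 0.0033
R scene [ 0.5412 -0.282   0.0953] 0.1613 off -0.0044 -0.0037
line top [0.5557 0.2515 0.1617] 0.03
line scene [0.5505 0.2484 0.1534] 0.0645
(580, 1201, 3)
```

View pics/ov.png

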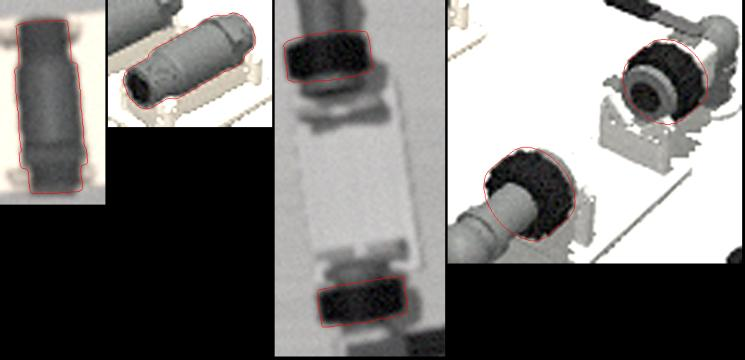

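Checks agree. In the top view the fitted outlines match well: the valves are at z=58 mm with yaw ≈0.074, evenly spaced at about 109 mm. The line is at (0.556, 0.2515) with yaw ≈0.16. The lever and the hexagon ends both face the robot, so no half turn is needed. The scene-camera fits are spoiled by shadow and occlusion, so I'll use them only as a rough check.

```bash
cat > st.py <<'E'
from h import *
from scipy.spatial.transform import Rotation as R
s=get_state();m=R.from_quat(s['tcp_rot']).as_matrix()
print(round(s['time'],2),s['eef_pos'].round(4),"jawdir deg",np.degrees(np.arctan2(m[1,2],m[0,2])).round(2),"down",m[:,0].round(3),"F",s['contact_force'].round(2),"T",s['wrist_torque'].round(2),"open",round(s['opening'],3),"q6",s['qpos'].round(2))
E
python3 st.py
```

```text
0.8 [0.1857 0.6489 0.1936] jawdir deg 74.03 down [-0. -0. -1.] F [ 0.29 -0.29 -0.23] T [-0.03  0.03 -0.03] open 1.0 q6 [ 1.14  0.29  1.58 -0.    1.28 -0.15]
```

servo_tool(deltas=[[[0.2, -0.2, 0, 0.05], [0.4, -0.4, 0, 0.1], [0.6, -0.6, 0, 0.15], [0.8, -0.8, 0, 0.2], [1, -1, 0, 0.225]]], claw=1, force=60)

```text
time: 1.3
eef_pos: [0.2864, 0.5481, 0.1938]
tcp_rot: [0.519, -0.48, -0.519, -0.48]
contact_force: [0.1, -0.5, -0.2]
opening: 1.003
```

servo_tool(deltas=[[[0.2, -0.2, 0, 0], [0.4, -0.4, 0, 0], [0.6, -0.6, 0, 0], [0.8, -0.8, 0, 0], [1, -1, 0, 0]]])

```text
time: 1.8
eef_pos: [0.3865, 0.4481, 0.1938]
tcp_rot: [0.518, -0.481, -0.518, -0.481]
contact_force: [0.1, 0.3, 0.3]
opening: 1.001
```

servo_tool(deltas=[[[0.2, -0.2, 0, 0], [0.4, -0.4, 0, 0], [0.6, -0.6, 0, 0], [0.8, -0.8, 0, 0], [1, -1, 0, 0]]])

```text
time: 2.3
eef_pos: [0.4865, 0.348, 0.1938]
tcp_rot: [0.518, -0.481, -0.518, -0.481]
contact_force: [0.5, 0.5, -0.3]
opening: 1.001
```

servo_tool(deltas=[[[0.1, -0.2, 0, 0], [0.2, -0.4, 0, 0], [0.3, -0.6, 0, 0], [0.38, -0.8, 0, 0], [0.38, -1, 0, 0]]])

```text
time: 2.8
eef_pos: [0.5246, 0.2479, 0.1938]
tcp_rot: [0.518, -0.481, -0.518, -0.481]
contact_force: [-0.8, 0.5, 0.2]
opening: 0.998
```

servo_tool(deltas=[[[0, -0.2, 0, 0], [0, -0.4, 0, 0], [0, -0.6, 0, 0], [0, -0.8, 0, 0], [0, -1, 0, 0]]])

```text
time: 3.3
eef_pos: [0.5237, 0.1481, 0.1938]
tcp_rot: [0.518, -0.481, -0.518, -0.481]
contact_force: [0.1, 0.4, -0.1]
opening: 1.003
```

servo_tool(deltas=[[[0, -0.2, 0, 0], [0, -0.4, 0, 0], [0, -0.6, 0, 0], [0, -0.8, 0, 0], [0, -1, 0, 0]]])

```text
time: 3.8
eef_pos: [0.5237, 0.0481, 0.1938]
tcp_rot: [0.518, -0.481, -0.518, -0.481]
contact_force: [-0.6, 0.5, -0.2]
opening: 0.997
```

servo_tool(deltas=[[[0, -0.3, 0, 0], [0, -0.6, 0, 0], [0, -0.9, 0, 0], [0, -1, 0, 0], [0, -1, 0, 0]]])

```text
time: 4.3
eef_pos: [0.5238, -0.052, 0.1937]
tcp_rot: [0.518, -0.482, -0.518, -0.482]
contact_force: [0.5, 0.5, -0.4]
opening: 1.004
```

```bash
python3 st.py
```

```text
4.3 [ 0.5238 -0.052   0.1937] jawdir deg 94.14 down [ 0.  0. -1.] F [ 0.48  0.46 -0.35] T [-0.04  0.03  0.02] open 1.004 q6 [-0.29 -0.04  1.94  0.    1.25 -1.94]
```

servo_tool(deltas=[[[0.01, -0.07, -0.2, 0], [0.01, -0.07, -0.4, 0], [0.01, -0.07, -0.6, 0], [0.01, -0.07, -0.8, 0], [0.01, -0.07, -0.9, 0]]])

```text
time: 4.8
eef_pos: [0.5235, -0.0563, 0.1016]
tcp_rot: [-0.517, 0.481, 0.52, 0.48]
contact_force: [-0.8, -0.3, -0.4]
opening: 1.003
```

servo_tool(deltas=[[[0, 0, -0.15, 0], [0, 0, -0.3, 0], [0, 0, -0.45, 0], [0, 0, -0.6, 0], [0, 0, -0.65, 0]]])

```text
time: 5.3
eef_pos: [0.5233, -0.0577, 0.0363]
tcp_rot: [-0.517, 0.482, 0.519, 0.481]
contact_force: [-0.2, -0.4, 0.9]
opening: 0.999
```

servo_tool(deltas=[[[0, 0, 0, 0], [0, 0, 0, 0], [0, 0, 0, 0], [0, 0, 0, 0], [0, 0, 0, 0]]], claw=-1, force=60)

```text
time: 5.8
eef_pos: [0.53, -0.0587, 0.0476]
tcp_rot: [0.52, -0.479, -0.516, -0.483]
contact_force: [-12.1, 7.0, 31.7]
opening: 0.15
```

servo_tool(deltas=[[[0, 0, 0, 0], [0, 0, 0, 0], [0, 0, 0, 0], [0, 0, 0, 0], [0, 0, 0, 0]]])

```text
time: 6.3
eef_pos: [0.5314, -0.0549, 0.0484]
tcp_rot: [0.52, -0.477, -0.516, -0.486]
contact_force: [-4.2, 15.9, 33.0]
opening: 0.004
```

```bash
python3 st.py
```

```text
6.3 [ 0.5314 -0.0549  0.0484] jawdir deg 94.13 down [ 0.013  0.006 -1.   ] F [-4.2  15.89 33.03] T [2.82 0.8  0.05] open 0.004 q6 [-0.3   0.14  2.04  0.01  0.95 -1.95]
```

Run:
```python
from h import *
a=read_camera("scene");b=read_camera("top")
cv2.imwrite("pics/s1.png",a);cv2.imwrite("pics/t1.png",b)
x=cv2.convertScaleAbs(cv2.resize(a[100:220,225:355],(520,480),interpolation=cv2.INTER_CUBIC),alpha=1.5)
y=cv2.convertScaleAbs(cv2.resize(b[190:280,340:400],(280,420),interpolation=cv2.INTER_CUBIC),alpha=1.8)
y=np.pad(y,((0,60),(0,0),(0,0)));cv2.imwrite("pics/c1.png",np.hstack([x,y]))
```

```text
(no output)
```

View pics/c1.png

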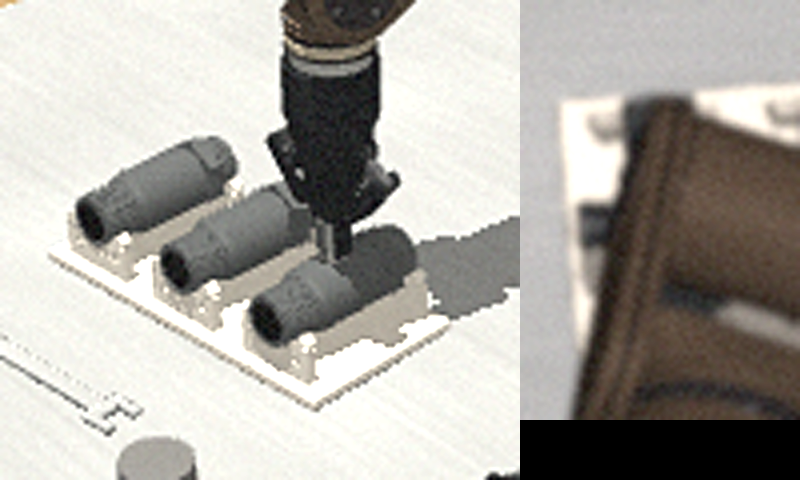

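Run:
```python
from h import *
p=get_state()['eef_pos'];print(p)
for z in(0,.04,.1):
  for c in("scene","top"): print(c,z,((proj(c,[p+[0,0,z]])-([225,100] if c=="scene" else [340,190]))*([4] if c=="scene" else [4.667])).round(0))
P=np.array([.5248,-.0584,.058]);print(((proj("scene",[P,P+[.074,.0055,0],P-[.074,.0055,0]])-[225,100])*4).round())
for q in("nest_left","rack"): print([(d['at'],d['p']) for d in recognise("scene",q)][:3])
```

```text
[ 0.53141981 -0.05490046  0.0483478 ]
scene 0 [[334. 300.]]
top 0 [[138. 217.]]
scene 0.04 [[333. 257.]]
top 0.04 [[147. 216.]]
scene 0.1 [[332. 192.]]
top 0.1 [[163. 215.]]
[[338. 285.]
 [271. 322.]
 [401. 250.]]
[([0.5824, -0.1199, 0.0122], 0.79), ([0.5458, 0.4387, 0.0237], 0.35)]
[([0.5805, -0.1191, 0.011], 0.83), ([0.7378, -0.168, 0.0086], 0.2)]
```

```bash
python3 - <<'E'
from h import *
a=cv2.imread("pics/scene0.png");b=cv2.imread("pics/s1.png")
f=lambda i:cv2.convertScaleAbs(cv2.resize(i[130:205,275:340],None,fx=6,fy=6,interpolation=cv2.INTER_LANCZOS4),alpha=2.2)
cv2.imwrite("pics/c2.png",np.hstack([f(a),f(b)]))
E
python3 st.py
```

```text
6.5 [ 0.5314 -0.0549  0.0484] jawdir deg 94.13 down [ 0.013  0.006 -1.   ] F [-3.36 16.01 33.77] T [2.83 0.78 0.08] open 0.004 q6 [-0.3   0.14  2.04  0.01  0.95 -1.95]
```

View pics/c2.png

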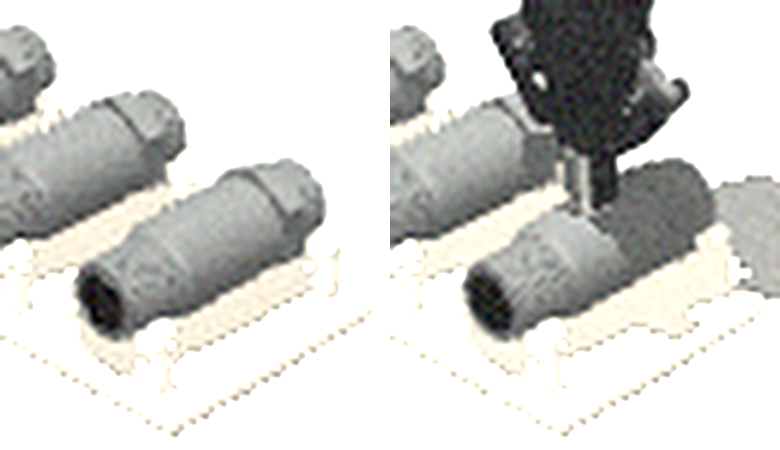

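servo_tool(deltas=[[[0, 0, 0.03, 0], [0, 0, 0.06, 0], [0, 0, 0.09, 0], [0, 0, 0.12, 0], [0, 0, 0.15, 0]]])

```text
time: 7.0
eef_pos: [0.5239, -0.0581, 0.0531]
tcp_rot: [-0.518, 0.481, 0.519, 0.481]
contact_force: [-0.5, -0.2, -0.6]
opening: -0.003
```

```bash
python3 st.py
```

```text
7.0 [ 0.5239 -0.0581  0.0531] jawdir deg 94.26 down [-0.002  0.    -1.   ] F [-0.55 -0.19 -0.62] T [ 0.01  0.02 -0.06] open -0.003 q6 [-0.3   0.13  2.04 -0.    0.97 -1.95]
```

Run:
```python
from h import *
j=np.array([np.cos(np.radians(74)),np.sin(np.radians(74)),0])*.048
for z in(.194,.207,.232,.245): print(z,proj("scene",[np.array([.1857,.6489,z])+k*j for k in(-1,1)]).round(0).tolist())
im=cv2.imread("pics/scene0.png")
cv2.imwrite("pics/c3.png",cv2.convertScaleAbs(cv2.resize(im[90:200,560:640],None,fx=5,fy=5,interpolation=cv2.INTER_CUBIC),alpha=2))
```

```text
0.194 [[573.0, 179.0], [604.0, 198.0]]
0.207 [[575.0, 175.0], [606.0, 194.0]]
0.232 [[577.0, 167.0], [609.0, 186.0]]
0.245 [[579.0, 163.0], [611.0, 181.0]]
```

View pics/c3.png

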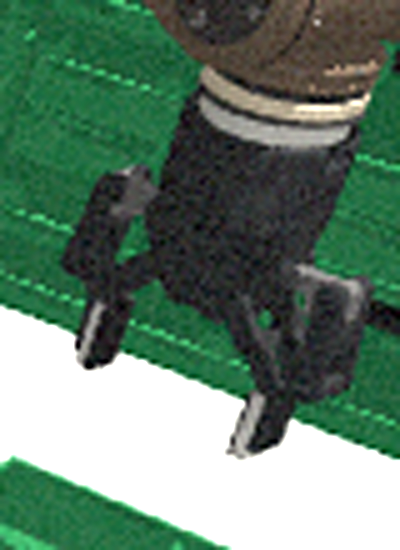

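The measurements point to one cause. The start picture shows the fingertips about 38 mm higher than the reported TCP implies, and the touch agrees: the shut tips met the 86 mm high valve top at a reported z of 0.048. So true finger end ≈ reported z + 0.0375. The valve was only touched on top and hasn't moved. I'll redo the grasp with this correction.

servo_tool(deltas=[[[0, 0, 0.1, 0], [0, 0, 0.1, 0], [0, 0, 0.1, 0], [0, 0, 0.1, 0], [0, 0, 0.1, 0]]], claw=1)

```text
time: 7.5
eef_pos: [0.5244, -0.058, 0.0633]
tcp_rot: [-0.518, 0.481, 0.519, 0.481]
contact_force: [0.5, -0.6, -1.0]
opening: 0.849
```

servo_tool(deltas=[[[0, 0, 0, 0], [0, 0, 0, 0], [0, 0, -0.1, 0], [0, 0, -0.2, 0], [0, 0, -0.3, 0]]])

```text
time: 8.0
eef_pos: [0.5242, -0.0579, 0.0323]
tcp_rot: [-0.518, 0.481, 0.519, 0.481]
contact_force: [-1.0, 0.1, -0.2]
opening: 0.998
```

servo_tool(deltas=[[[0, 0, -0.08, 0], [0, 0, -0.16, 0], [0, 0, -0.24, 0], [0, 0, -0.32, 0], [0, 0, -0.34, 0]]])

```text
time: 8.5
eef_pos: [0.5239, -0.0578, -0.0016]
tcp_rot: [-0.518, 0.481, 0.519, 0.481]
contact_force: [0.3, 0.3, -0.4]
opening: 0.998
```

```bash
python3 st.py
```

```text
8.5 [ 0.5239 -0.0578 -0.0016] jawdir deg 94.27 down [-0.002  0.001 -1.   ] F [ 0.32  0.29 -0.41] T [-0.05 -0.02  0.  ] open 0.998 q6 [-0.3   0.22  2.06 -0.    0.87 -1.95]
```

Free at that depth (with no correction it would be below the bench), which confirms the offset. Closing now.

servo_tool(deltas=[[[0, 0, 0, 0], [0, 0, 0, 0], [0, 0, 0, 0], [0, 0, 0, 0], [0, 0, 0, 0]]], claw=-1, force=60)

```text
time: 9.0
eef_pos: [0.5255, -0.0588, 0.0006]
tcp_rot: [0.519, -0.481, -0.518, -0.481]
contact_force: [-1.1, -3.9, 4.4]
opening: 0.646
```

```bash
python3 st.py
```

```text
9.0 [ 0.5255 -0.0588  0.0006] jawdir deg 94.29 down [ 0.002 -0.001 -1.   ] F [-1.07 -3.88  4.38] T [-0.49  0.24 -0.01] open 0.646 q6 [-0.3   0.22  2.06 -0.    0.87 -1.95]
```

Gripped (opening 0.646 ≈ 56 mm). Lifting, then a shake along the valve's length.

servo_tool(deltas=[[[0, 0, 0.08, 0], [0, 0, 0.2, 0], [0, 0, 0.35, 0], [0, 0, 0.5, 0], [0, 0, 0.55, 0]]])

```text
time: 9.5
eef_pos: [0.5264, -0.0583, 0.0574]
tcp_rot: [0.52, -0.48, -0.517, -0.482]
contact_force: [0.5, -0.6, -6.2]
opening: 0.649
```

```bash
cat > sm.py <<'E'
import sys
from h import *
n=int(sys.argv[1]);r=[]
for i in range(n):
    s=get_state();r.append([s['time'],*s['contact_force'],*s['wrist_torque'],s['eef_pos'][0]]);
    if i<n-1: im=read_camera("scene")
r=np.array(r);np.set_printoptions(suppress=True,linewidth=150)
print("t Fx Fy Fz Tx Ty Tz x\n",r.round(3));print("mean of all but first 3",r[3:,1:7].mean(0).round(3))
E
python3 sm.py 7
```

```text
t Fx Fy Fz Tx Ty Tz x
 [[ 9.5    0.465 -0.588 -6.216 -0.033 -0.042  0.003  0.526]
 [ 9.55   0.304  0.612 -4.789 -0.036 -0.076  0.048  0.527]
 [ 9.6    0.608 -0.103 -5.328  0.007  0.031  0.046  0.526]
 [ 9.65  -0.688  0.554 -5.885 -0.032 -0.073  0.031  0.525]
 [ 9.7   -0.29  -0.148 -6.135 -0.02   0.008 -0.053  0.524]
 [ 9.75  -0.188  0.619 -5.619 -0.008  0.005  0.073  0.524]
 [ 9.8    0.599 -0.833 -4.869 -0.048  0.018 -0.061  0.524]]
mean of all but first 3 [-0.142  0.048 -5.627 -0.027 -0.011 -0.003]
```

servo_tool(deltas=[[[0.1, 0.007, 0, 0], [0.25, 0.018, 0, 0], [0.45, 0.033, 0, 0], [0.65, 0.048, 0, 0], [0.65, 0.048, 0, 0]]])

```text
time: 10.3
eef_pos: [0.5927, -0.0534, 0.0547]
tcp_rot: [0.519, -0.48, -0.518, -0.481]
contact_force: [0.8, -0.1, -6.8]
opening: 0.648
```

```bash
python3 sm.py 9
```

```text
t Fx Fy Fz Tx Ty Tz x
 [[10.3    0.789 -0.117 -6.789  0.015  0.21   0.024  0.593]
 [10.35   1.355  0.487 -7.06  -0.015  0.281 -0.036  0.591]
 [10.4    1.657 -0.406 -6.605 -0.007  0.337 -0.08   0.59 ]
 [10.45   1.853 -0.395 -5.923 -0.013  0.254  0.029  0.589]
 [10.5    1.787 -0.13  -6.191 -0.015  0.275  0.014  0.589]
 [10.55   1.673  0.479 -5.654 -0.074  0.302  0.02   0.589]
 [10.6    2.468  0.674 -4.928  0.003  0.248  0.018  0.589]
 [10.65   1.438 -0.08  -5.741 -0.037  0.229  0.01   0.589]
 [10.7    2.476  0.609 -5.238 -0.038  0.257  0.067  0.589]]
mean of all but first 3 [ 1.949  0.193 -5.612 -0.029  0.261  0.026]
```

servo_tool(deltas=[[[-0.1, -0.007, 0, 0], [-0.25, -0.018, 0, 0], [-0.45, -0.033, 0, 0], [-0.65, -0.048, 0, 0], [-0.65, -0.048, 0, 0]]])

```text
time: 11.2
eef_pos: [0.5211, -0.0576, 0.0537]
tcp_rot: [-0.517, 0.482, 0.519, 0.48]
contact_force: [-0.2, -0.0, -4.9]
opening: 0.646
```

```bash
python3 sm.py 9
```

```text
t Fx Fy Fz Tx Ty Tz x
 [[11.2   -0.225 -0.037 -4.929  0.05  -0.146  0.023  0.521]
 [11.25  -0.226  0.468 -5.389 -0.019 -0.264  0.014  0.523]
 [11.3   -1.163  0.656 -5.725  0.038 -0.252 -0.014  0.524]
 [11.35  -0.796  0.469 -5.182  0.075 -0.367 -0.025  0.525]
 [11.4   -0.92   0.188 -5.371  0.101 -0.243 -0.019  0.525]
 [11.45  -0.385  0.881 -5.081  0.002 -0.219 -0.022  0.526]
 [11.5    0.217 -0.332 -6.402  0.001 -0.054 -0.014  0.526]
 [11.55   0.241 -0.098 -5.706 -0.024  0.056 -0.029  0.525]
 [11.6   -0.052  0.344 -5.915 -0.047  0.139 -0.075  0.525]]
mean of all but first 3 [-0.282  0.242 -5.61   0.018 -0.115 -0.031]
```

```bash
python3 sm.py 8
```

```text
t Fx Fy Fz Tx Ty Tz x
 [[11.6   -0.052  0.344 -5.915 -0.047  0.139 -0.075  0.525]
 [11.65   0.634  1.024 -5.829  0.002  0.184 -0.009  0.525]
 [11.7    1.244  0.264 -5.677  0.001  0.221  0.042  0.525]
 [11.75   0.965 -0.067 -6.827 -0.027  0.18   0.07   0.525]
 [11.8    1.213 -0.265 -5.328 -0.013  0.09   0.053  0.525]
 [11.85   1.706  0.133 -5.283 -0.014  0.035  0.001  0.525]
 [11.9    0.142 -0.081 -5.896  0.029 -0.108  0.031  0.525]
 [11.95  -1.079  1.001 -5.098 -0.002 -0.215  0.017  0.525]]
mean of all but first 3 [ 0.59   0.144 -5.686 -0.006 -0.003  0.035]
```

servo_tool(deltas=[[[0.1, 0.007, 0, 0], [0.25, 0.018, 0, 0], [0.45, 0.033, 0, 0], [0.45, 0.033, 0, 0], [0.45, 0.033, 0, 0]]])

```text
time: 12.45
eef_pos: [0.57, -0.0547, 0.0544]
tcp_rot: [-0.518, 0.481, 0.519, 0.481]
contact_force: [1.7, 1.5, -6.4]
opening: 0.642
```

```bash
python3 sm.py 10
```

```text
t Fx Fy Fz Tx Ty Tz x
 [[12.45   1.662  1.464 -6.36  -0.032  0.321  0.03   0.57 ]
 [12.5    1.662 -0.134 -6.459 -0.003  0.254 -0.053  0.569]
 [12.55   1.666  0.136 -6.103  0.021  0.278 -0.016  0.569]
 [12.6    1.27   0.524 -6.423 -0.006  0.261  0.031  0.569]
 [12.65   0.995  0.24  -6.33  -0.023  0.284  0.06   0.569]
 [12.7    1.781 -0.313 -6.135 -0.052  0.246  0.032  0.569]
 [12.75   0.728 -0.072 -6.696  0.022  0.236  0.043  0.569]
 [12.8    0.773  0.558 -5.441 -0.01   0.208  0.043  0.569]
 [12.85   1.147  0.53  -5.377  0.027  0.16   0.044  0.569]
 [12.9    1.915  0.438 -5.916 -0.023  0.262  0.01   0.569]]
mean of all but first 3 [ 1.23   0.272 -6.045 -0.009  0.237  0.038]
```

servo_tool(deltas=[[[-0.1, -0.007, 0, 0], [-0.25, -0.018, 0, 0], [-0.4, -0.03, 0, 0], [-0.45, -0.033, 0, 0], [-0.45, -0.033, 0, 0]]])

```text
time: 13.4
eef_pos: [0.5239, -0.058, 0.0546]
tcp_rot: [-0.518, 0.481, 0.518, 0.481]
contact_force: [-0.6, -0.1, -5.6]
opening: 0.644
```

servo_tool(deltas=[[[0, 0, -0.1, 0], [0, 0, -0.2, 0], [0, 0, -0.3, 0], [0, 0, -0.4, 0], [0, 0, -0.45, 0]]])

```text
time: 13.9
eef_pos: [0.5238, -0.0577, 0.0076]
tcp_rot: [-0.517, 0.481, 0.519, 0.481]
contact_force: [1.2, 0.3, -6.2]
opening: 0.644
```

servo_tool(deltas=[[[0, 0, -0.02, 0], [0, 0, -0.04, 0], [0, 0, -0.06, 0], [0, 0, -0.08, 0], [0, 0, -0.09, 0]]])

```text
time: 14.4
eef_pos: [0.5252, -0.0585, 0.0011]
tcp_rot: [0.519, -0.481, -0.518, -0.481]
contact_force: [-0.4, -1.4, -3.7]
opening: 0.649
```

```bash
python3 st.py
```

```text
14.4 [ 0.5252 -0.0585  0.0011] jawdir deg 94.3 down [ 0.001 -0.001 -1.   ] F [-0.39 -1.37 -3.66] T [-0.2  -0.03 -0.02] open 0.649 q6 [-0.3   0.21  2.06 -0.    0.87 -1.95]
```

servo_tool(deltas=[[[0, 0, -0.01, 0], [0, 0, -0.01, 0], [0, 0, -0.01, 0], [0, 0, -0.01, 0], [0, 0, -0.01, 0]]], claw=1)

```text
time: 14.9
eef_pos: [0.5251, -0.0581, 0.0]
tcp_rot: [0.519, -0.481, -0.518, -0.481]
contact_force: [0.2, -0.0, -0.5]
opening: 1.0
```

servo_tool(deltas=[[[0, 0, 0.1, 0], [0, 0, 0.25, 0], [0, 0, 0.45, 0], [0, 0, 0.6, 0], [0, 0, 0.65, 0]]])

```text
time: 15.4
eef_pos: [0.5266, -0.0586, 0.0679]
tcp_rot: [0.52, -0.48, -0.517, -0.482]
contact_force: [0.3, -0.4, 0.4]
opening: 0.997
```

servo_tool(deltas=[[[0.01, -0.2, 0, 0], [0.03, -0.5, 0, 0], [0.05, -0.8, 0, 0], [0.07, -1, 0, 0], [0.07, -1, 0, 0]]])

```text
time: 15.9
eef_pos: [0.532, -0.1603, 0.0649]
tcp_rot: [0.518, -0.482, -0.517, -0.482]
contact_force: [0.2, -0.2, 0.2]
opening: 0.997
```

servo_tool(deltas=[[[0, -0.09, -0.1, 0], [0, -0.09, -0.25, 0], [0, -0.09, -0.45, 0], [0, -0.09, -0.6, 0], [0, -0.09, -0.64, 0]]])

```text
time: 16.4
eef_pos: [0.5294, -0.1652, -0.0027]
tcp_rot: [-0.516, 0.481, 0.521, 0.48]
contact_force: [-0.6, -0.6, -0.4]
opening: 0.999
```

servo_tool(deltas=[[[0, 0, 0, 0], [0, 0, 0, 0], [0, 0, 0, 0], [0, 0, 0, 0], [0, 0, 0, 0]]], claw=-1)

```text
time: 16.9
eef_pos: [0.5327, -0.1685, 0.002]
tcp_rot: [0.52, -0.481, -0.517, -0.481]
contact_force: [-1.5, -5.2, 2.3]
opening: 0.644
```

```bash
python3 st.py
```

```text
16.9 [ 0.5327 -0.1685  0.002 ] jawdir deg 94.32 down [ 0.002 -0.003 -1.   ] F [-1.55 -5.18  2.32] T [-0.79  0.19  0.09] open 0.644 q6 [-0.49  0.27  1.99 -0.    0.88 -2.13]
```

Gripped the middle one. Same lift and shake.

servo_tool(deltas=[[[0, 0, 0.08, 0], [0, 0, 0.2, 0], [0, 0, 0.35, 0], [0, 0, 0.5, 0], [0, 0, 0.55, 0]]])

```text
time: 17.4
eef_pos: [0.5333, -0.1676, 0.0586]
tcp_rot: [0.52, -0.48, -0.517, -0.481]
contact_force: [0.4, 0.1, -4.5]
opening: 0.645
```

```bash
python3 sm.py 4
```

```text
t Fx Fy Fz Tx Ty Tz x
 [[17.4    0.387  0.121 -4.498 -0.052 -0.051  0.003  0.533]
 [17.45  -0.151  0.506 -3.054 -0.025 -0.135 -0.056  0.533]
 [17.5    0.234 -0.579 -5.374  0.016 -0.05  -0.     0.533]
 [17.55  -0.939  0.706 -5.355 -0.019 -0.033  0.001  0.532]]
mean of all but first 3 [-0.939  0.706 -5.355 -0.019 -0.033  0.001]
```

servo_tool(deltas=[[[0.1, 0.007, 0, 0], [0.25, 0.018, 0, 0], [0.45, 0.033, 0, 0], [0.65, 0.048, 0, 0], [0.65, 0.048, 0, 0]]])

```text
time: 18.05
eef_pos: [0.5991, -0.1621, 0.0551]
tcp_rot: [0.519, -0.48, -0.518, -0.481]
contact_force: [0.1, -0.4, -4.6]
opening: 0.638
```

```bash
python3 sm.py 9
```

```text
t Fx Fy Fz Tx Ty Tz x
 [[18.05   0.083 -0.447 -4.611 -0.031 -0.046 -0.032  0.599]
 [18.1   -0.311  0.769 -5.306 -0.035  0.031 -0.011  0.598]
 [18.15  -0.547  0.116 -5.327  0.    -0.052  0.006  0.596]
 [18.2   -0.711 -0.162 -4.73   0.003 -0.044 -0.001  0.596]
 [18.25  -0.175 -0.016 -3.862  0.05  -0.043 -0.005  0.596]
 [18.3   -0.02  -0.688 -5.137  0.015 -0.007  0.005  0.596]
 [18.35  -0.152  0.104 -4.215 -0.006 -0.013  0.021  0.596]
 [18.4    0.812 -0.297 -5.134  0.037 -0.005 -0.018  0.596]
 [18.45   0.66   1.175 -5.345 -0.001 -0.049  0.043  0.596]]
mean of all but first 3 [ 0.069  0.019 -4.737  0.016 -0.027  0.008]
```

servo_tool(deltas=[[[-0.1, -0.007, 0, 0], [-0.25, -0.018, 0, 0], [-0.45, -0.033, 0, 0], [-0.65, -0.048, 0, 0], [-0.65, -0.048, 0, 0]]])

```text
time: 18.95
eef_pos: [0.5284, -0.1666, 0.0549]
tcp_rot: [-0.517, 0.482, 0.519, 0.481]
contact_force: [0.2, 1.0, -5.2]
opening: 0.642
```

```bash
python3 sm.py 10
```

```text
t Fx Fy Fz Tx Ty Tz x
 [[18.95   0.209  1.028 -5.17   0.009 -0.045  0.025  0.528]
 [19.     1.246 -0.683 -5.142  0.001 -0.026 -0.005  0.53 ]
 [19.05   0.119 -1.356 -4.372  0.02  -0.068 -0.048  0.531]
 [19.1    0.058  0.141 -3.727 -0.013 -0.036 -0.065  0.532]
 [19.15   0.916 -0.334 -4.686  0.024 -0.086 -0.02   0.532]
 [19.2    0.169 -0.09  -4.579  0.025 -0.04   0.043  0.532]
 [19.25  -0.09   0.089 -4.212 -0.038 -0.058  0.024  0.532]
 [19.3    0.02   0.279 -4.978  0.004 -0.003  0.007  0.532]
 [19.35   0.429  0.003 -4.684 -0.012 -0.059 -0.02   0.532]
 [19.4   -0.519 -0.381 -4.541  0.005 -0.011  0.006  0.532]]
mean of all but first 3 [ 0.14  -0.042 -4.486 -0.001 -0.042 -0.004]
```

The middle one is quiet after both strokes, while the left one keeps pushing back and forth for about 1 s after the arm stops. I'll put the middle back and test the right one too.

servo_tool(deltas=[[[0, 0, -0.1, 0], [0, 0, -0.22, 0], [0, 0, -0.34, 0], [0, 0, -0.43, 0], [0, 0, -0.47, 0]]])

```text
time: 19.9
eef_pos: [0.5304, -0.1664, 0.0065]
tcp_rot: [-0.517, 0.481, 0.519, 0.481]
contact_force: [-0.6, 0.0, -3.9]
opening: 0.643
```

servo_tool(deltas=[[[0, 0, -0.02, 0], [0, 0, -0.04, 0], [0, 0, -0.06, 0], [0, 0, -0.08, 0], [0, 0, -0.08, 0]]])

```text
time: 20.4
eef_pos: [0.533, -0.1685, 0.0021]
tcp_rot: [0.52, -0.481, -0.517, -0.481]
contact_force: [-1.1, -3.4, -0.2]
opening: 0.644
```

servo_tool(deltas=[[[0, 0, 0, 0], [0, 0, 0, 0], [0, 0, 0, 0], [0, 0, 0, 0], [0, 0, 0, 0]]], claw=1)

```text
time: 20.9
eef_pos: [0.5318, -0.1669, 0.0007]
tcp_rot: [-0.518, 0.481, 0.518, 0.481]
contact_force: [0.1, 0.0, 0.3]
opening: 0.999
```

servo_tool(deltas=[[[0, 0, 0.1, 0], [0, 0, 0.25, 0], [0, 0, 0.45, 0], [0, 0, 0.6, 0], [0, 0, 0.65, 0]]])

```text
time: 21.4
eef_pos: [0.5335, -0.1679, 0.069]
tcp_rot: [0.52, -0.48, -0.516, -0.481]
contact_force: [0.1, -1.0, 0.3]
opening: 0.999
```

servo_tool(deltas=[[[0.01, -0.2, 0, 0], [0.03, -0.5, 0, 0], [0.05, -0.8, 0, 0], [0.08, -1, 0, 0], [0.08, -1, 0, 0]]])

```text
time: 21.9
eef_pos: [0.54, -0.2695, 0.0659]
tcp_rot: [0.518, -0.482, -0.517, -0.482]
contact_force: [0.5, 0.7, -0.5]
opening: 1.001
```

servo_tool(deltas=[[[0, -0.09, -0.1, 0], [0, -0.09, -0.25, 0], [0, -0.09, -0.45, 0], [0, -0.09, -0.6, 0], [0, -0.09, -0.65, 0]]])

```text
time: 22.4
eef_pos: [0.5377, -0.2739, -0.0029]
tcp_rot: [-0.516, 0.481, 0.521, 0.481]
contact_force: [0.1, 0.1, -0.1]
opening: 1.001
```

servo_tool(deltas=[[[0, 0, 0, 0], [0, 0, 0, 0], [0, 0, 0, 0], [0, 0, 0, 0], [0, 0, 0, 0]]], claw=-1)

```text
time: 22.9
eef_pos: [0.5407, -0.2783, 0.0023]
tcp_rot: [0.52, -0.481, -0.517, -0.48]
contact_force: [-0.5, -5.2, -0.1]
opening: 0.642
```

```bash
python3 st.py
```

```text
22.9 [ 0.5407 -0.2783  0.0023] jawdir deg 94.32 down [ 0.003 -0.004 -1.   ] F [-0.48 -5.24 -0.12] T [-0.8   0.21  0.08] open 0.642 q6 [-0.64  0.36  1.86 -0.    0.91 -2.29]
```

servo_tool(deltas=[[[0, 0, 0.08, 0], [0, 0, 0.2, 0], [0, 0, 0.35, 0], [0, 0, 0.5, 0], [0, 0, 0.55, 0]]])

```text
time: 23.4
eef_pos: [0.5413, -0.2769, 0.0589]
tcp_rot: [0.52, -0.481, -0.517, -0.481]
contact_force: [1.1, -0.2, -4.4]
opening: 0.639
```

servo_tool(deltas=[[[0.1, 0.007, 0, 0], [0.25, 0.018, 0, 0], [0.45, 0.033, 0, 0], [0.65, 0.048, 0, 0], [0.65, 0.048, 0, 0]]])

```text
time: 23.9
eef_pos: [0.6072, -0.2708, 0.0552]
tcp_rot: [0.519, -0.48, -0.518, -0.481]
contact_force: [-0.1, -0.3, -5.1]
opening: 0.644
```

```bash
python3 sm.py 8
```

```text
t Fx Fy Fz Tx Ty Tz x
 [[23.9   -0.133 -0.274 -5.058 -0.016  0.007 -0.003  0.607]
 [23.95  -0.45  -0.5   -4.581 -0.021  0.025  0.01   0.606]
 [24.    -0.873 -0.213 -5.076  0.004 -0.    -0.016  0.605]
 [24.05  -0.186 -0.031 -5.336  0.032  0.026  0.013  0.604]
 [24.1   -0.095  0.372 -3.962  0.029  0.001 -0.023  0.604]
 [24.15  -0.501 -0.331 -5.084 -0.036 -0.003  0.007  0.604]
 [24.2   -0.343 -0.003 -4.829  0.029 -0.011  0.053  0.604]
 [24.25   0.408 -0.534 -5.132 -0.008  0.061  0.013  0.604]]
mean of all but first 3 [-0.143 -0.105 -4.869  0.009  0.015  0.013]
```

servo_tool(deltas=[[[-0.1, -0.007, 0, 0], [-0.25, -0.018, 0, 0], [-0.45, -0.033, 0, 0], [-0.65, -0.048, 0, 0], [-0.65, -0.048, 0, 0]]])

```text
time: 24.75
eef_pos: [0.5365, -0.2757, 0.0551]
tcp_rot: [-0.517, 0.482, 0.519, 0.481]
contact_force: [-0.3, 0.3, -4.7]
opening: 0.642
```

```bash
python3 sm.py 8
```

```text
t Fx Fy Fz Tx Ty Tz x
 [[24.75  -0.305  0.279 -4.671 -0.009 -0.03  -0.014  0.536]
 [24.8    0.536  0.031 -4.608  0.008  0.015 -0.047  0.538]
 [24.85  -0.776  0.38  -5.173 -0.048  0.009 -0.023  0.539]
 [24.9   -0.386  0.204 -4.902  0.01   0.015 -0.003  0.54 ]
 [24.95  -0.168 -0.202 -5.322 -0.036 -0.017 -0.038  0.54 ]
 [25.    -0.773 -0.13  -5.783  0.008 -0.021  0.026  0.54 ]
 [25.05   0.158  0.346 -4.418 -0.019  0.035 -0.013  0.54 ]
 [25.1   -0.559  0.397 -4.892 -0.005 -0.003  0.02   0.54 ]]
mean of all but first 3 [-0.346  0.123 -5.063 -0.008  0.002 -0.002]
```

All three are tested: middle and right are quiet, so the left valve has the free ball. I'll put the right one back, and check the line pose with an overlay before going for the left one.

servo_tool(deltas=[[[0, 0, -0.1, 0], [0, 0, -0.22, 0], [0, 0, -0.34, 0], [0, 0, -0.43, 0], [0, 0, -0.47, 0]]])

```text
time: 25.6
eef_pos: [0.5385, -0.2752, 0.0063]
tcp_rot: [-0.517, 0.481, 0.52, 0.481]
contact_force: [-0.3, -0.7, -4.6]
opening: 0.639
```

servo_tool(deltas=[[[0, 0, -0.02, 0], [0, 0, -0.04, 0], [0, 0, -0.06, 0], [0, 0, -0.08, 0], [0, 0, -0.08, 0]]])

```text
time: 26.1
eef_pos: [0.5411, -0.278, 0.0025]
tcp_rot: [0.52, -0.481, -0.517, -0.481]
contact_force: [-0.4, -3.6, 0.5]
opening: 0.642
```

servo_tool(deltas=[[[0, 0, 0, 0], [0, 0, 0, 0], [0, 0, 0, 0], [0, 0, 0, 0], [0, 0, 0, 0]]], claw=1)

```text
time: 26.6
eef_pos: [0.5397, -0.2758, 0.0006]
tcp_rot: [-0.518, 0.481, 0.518, 0.481]
contact_force: [0.4, 0.4, 0.6]
opening: 1.004
```

servo_tool(deltas=[[[0, 0, 0.1, 0], [0, 0, 0.25, 0], [0, 0, 0.45, 0], [0, 0, 0.6, 0], [0, 0, 0.65, 0]]])

```text
time: 27.1
eef_pos: [0.5414, -0.2773, 0.0692]
tcp_rot: [0.52, -0.481, -0.516, -0.481]
contact_force: [-0.0, 0.3, -0.0]
opening: 1.001
```

```bash
python3 st.py
python3 - <<'E'
from h import *
im=cv2.imread("pics/top0.png");x0,y0,x1,y1=232,170,297,295;k=5
a=cv2.convertScaleAbs(cv2.resize(im[y0:y1,x0:x1],None,fx=k,fy=k,interpolation=cv2.INTER_CUBIC),alpha=1.9);b=a.copy()
p=np.array([.5557,.2515,.1617]);c,s=np.cos(p[2]),np.sin(p[2]);th=np.linspace(0,2*np.pi,60)
def W(l):l=np.array(l);return np.c_[p[0]+c*l[:,0]-s*l[:,1],p[1]+s*l[:,0]+c*l[:,1],l[:,2]]
def D(l,col):cv2.polylines(b,[(((proj("top",W(l))-[x0,y0]+.5)*k)).astype(np.int32)],True,col,1)
for X in(-.076,.076):D([(X,.029*np.cos(t),.075+.029*np.sin(t)) for t in th],(0,0,255))
for X in(-.123,-.092,.092,.123):D([(X,.0375*np.cos(t),.075+.0375*np.sin(t)) for t in th],(0,200,0))
for X in(-.2,.2):D([(X,.02*np.cos(t),.075+.02*np.sin(t)) for t in th],(255,0,0))
D([(-.2,0,.075),(.2,0,.075)],(255,0,0))
cv2.imwrite("pics/lo.png",np.hstack([a,b])[:600])
E
```

```text
27.1 [ 0.5414 -0.2773  0.0692] jawdir deg 94.28 down [ 0.004 -0.003 -1.   ] F [-0.03  0.25 -0.  ] T [-0.06 -0.04 -0.03] open 1.001 q6 [-0.64  0.27  1.84  0.    1.03 -2.29]
```

View pics/lo.png

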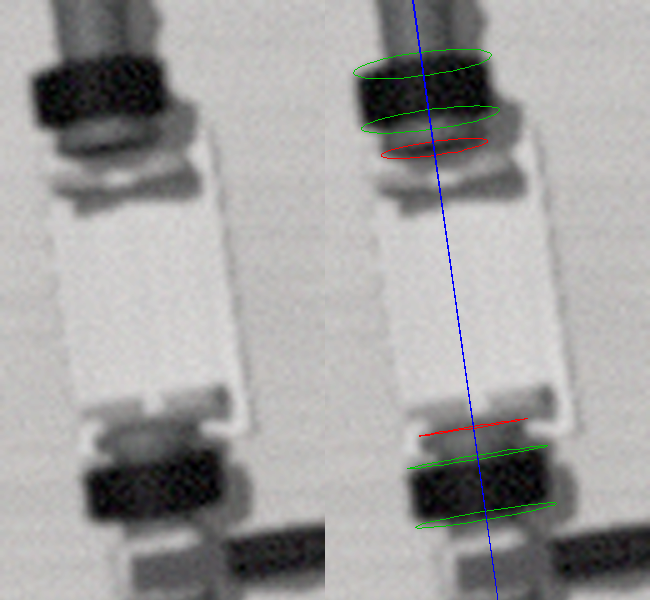

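Run:
```python
from h import *
b=lambda pts,z:back("top",np.array(pts)/5+[232-.5,170-.5],z)
for nm,pts,z in(("plateL",[(52,215),(80,400)],.01),("plateR",[(207,130),(248,430)],.01),("disc centres",[(106,140),(151,437)],.075),("nut L edge",[(40,98),(88,490)],.09),("nut R edge",[(163,85),(220,478)],.09),("plateR end pts",[(207,130),(248,430)],.012)):
    P=b(pts,z);d=P[0]-P[1];d=d if d[0]>0 else -d;print(nm,P[:,:2].round(4).tolist(),"yaw",np.arctan2(d[1],d[0]).round(4),"len",np.linalg.norm(d).round(4))
```

```text
plateL [[0.599, 0.307], [0.4934, 0.2882]] yaw 0.1761 len 0.1072
plateR [[0.6486, 0.2185], [0.4769, 0.1922]] yaw 0.1519 len 0.1738
disc centres [[0.6354, 0.2659], [0.4755, 0.238]] yaw 0.1724 len 0.1623
nut L edge [[0.6564, 0.2995], [0.4484, 0.2685]] yaw 0.1478 len 0.2103
nut R edge [[0.6637, 0.2333], [0.4549, 0.1991]] yaw 0.1623 len 0.2115
plateR end pts [[0.6484, 0.2182], [0.4769, 0.192]] yaw 0.1519 len 0.1735
```

servo_tool(deltas=[[[-0.02, 0.2, 0, 0], [-0.05, 0.4, 0, 0], [-0.08, 0.6, 0, 0], [-0.08, 0.8, 0, 0], [-0.08, 1, 0, 0]]])

```text
time: 27.6
eef_pos: [0.5304, -0.1731, 0.0645]
tcp_rot: [-0.518, 0.481, 0.519, 0.481]
contact_force: [0.5, -0.4, -0.8]
opening: 1.002
```

servo_tool(deltas=[[[-0.02, 0.2, 0, 0], [-0.05, 0.4, 0, 0], [-0.07, 0.7, 0, 0], [-0.07, 0.9, 0, 0], [-0.07, 1, 0, 0]]])

```text
time: 28.1
eef_pos: [0.5231, -0.0728, 0.0645]
tcp_rot: [-0.518, 0.481, 0.52, 0.48]
contact_force: [0.2, 0.2, 0.4]
opening: 1.004
```

servo_tool(deltas=[[[0, 0.09, 0, 0], [0, 0.18, 0, 0], [0, 0.18, -0.15, 0], [0, 0.18, -0.3, 0], [0, 0.18, -0.45, 0]]])

```text
time: 28.6
eef_pos: [0.524, -0.0584, 0.0187]
tcp_rot: [-0.518, 0.481, 0.519, 0.481]
contact_force: [-0.2, -1.1, 0.6]
opening: 0.999
```

servo_tool(deltas=[[[0, 0, -0.1, 0], [0, 0, -0.2, 0], [0, 0, -0.2, 0], [0, 0, -0.2, 0], [0, 0, -0.2, 0]]])

```text
time: 29.1
eef_pos: [0.5254, -0.0583, 0.0013]
tcp_rot: [0.519, -0.481, -0.518, -0.481]
contact_force: [0.1, -0.1, 0.1]
opening: 0.997
```

servo_tool(deltas=[[[0, 0, 0, 0], [0, 0, 0, 0], [0, 0, 0, 0], [0, 0, 0, 0], [0, 0, 0, 0]]], claw=-1)

```text
time: 29.6
eef_pos: [0.5256, -0.0589, 0.0019]
tcp_rot: [0.519, -0.481, -0.518, -0.481]
contact_force: [-2.1, -1.7, 5.9]
opening: 0.648
```

```bash
python3 st.py
```

```text
29.6 [ 0.5256 -0.0589  0.0019] jawdir deg 94.31 down [ 0.002 -0.002 -1.   ] F [-2.07 -1.73  5.94] T [-0.48  0.28 -0.06] open 0.648 q6 [-0.3   0.21  2.06 -0.    0.87 -1.95]
```

servo_tool(deltas=[[[0, 0, 0.1, 0], [0, 0, 0.3, 0], [0, 0, 0.55, 0], [0, 0, 0.8, 0], [0, 0, 1, 0]]])

```text
time: 30.1
eef_pos: [0.5235, -0.0572, 0.1004]
tcp_rot: [-0.517, 0.481, 0.519, 0.481]
contact_force: [0.3, -0.2, -5.7]
opening: 0.648
```

servo_tool(deltas=[[[0, 0.12, 0.05, 0], [0.02, 0.3, 0.05, 0.01], [0.05, 0.5, 0.05, 0.02], [0.08, 0.7, 0.05, 0.03], [0.1, 0.9, 0.05, 0.04]]])

```text
time: 30.6
eef_pos: [0.5326, 0.0341, 0.1031]
tcp_rot: [-0.532, 0.465, 0.535, 0.464]
contact_force: [-0.2, -0.1, -5.3]
opening: 0.648
```

servo_tool(deltas=[[[0.03, 0.2, 0, 0.005], [0.06, 0.4, 0, 0.01], [0.1, 0.6, 0, 0.0155], [0.15, 0.8, 0, 0.0155], [0.2, 1, 0, 0.0155]]])

```text
time: 31.1
eef_pos: [0.5524, 0.1339, 0.1029]
tcp_rot: [-0.537, 0.459, 0.54, 0.457]
contact_force: [0.8, 0.2, -6.3]
opening: 0.646
```

servo_tool(deltas=[[[0.01, 0.2, 0, 0], [0.01, 0.4, 0, 0], [0.01, 0.6, 0, 0], [0.01, 0.8, 0, 0], [0.01, 0.9, 0, 0]]])

```text
time: 31.6
eef_pos: [0.5532, 0.224, 0.103]
tcp_rot: [-0.538, 0.459, 0.541, 0.456]
contact_force: [1.9, -0.5, -6.4]
opening: 0.648
```

servo_tool(deltas=[[[0, 0.1, 0, 0], [0, 0.2, 0, 0], [0, 0.27, 0, 0], [0, 0.3, 0, 0], [0, 0.3, 0, 0]]])

```text
time: 32.1
eef_pos: [0.5558, 0.252, 0.1056]
tcp_rot: [0.539, -0.458, -0.539, -0.458]
contact_force: [0.7, -0.1, -5.8]
opening: 0.642
```

```bash
python3 st.py
python3 - <<'E'
from h import *
a=read_camera("scene");b=read_camera("top")
cv2.imwrite("pics/s2.png",a);cv2.imwrite("pics/t2.png",b)
x=cv2.convertScaleAbs(cv2.resize(a[130:285,310:435],None,fx=3.6,fy=3.6,interpolation=cv2.INTER_CUBIC),alpha=1.7)
y=cv2.convertScaleAbs(cv2.resize(b[160:300,225:315],None,fx=3.6,fy=3.6,interpolation=cv2.INTER_CUBIC),alpha=1.9)
h=max(x.shape[0],y.shape[0]);cv2.imwrite("pics/c4.png",np.hstack([np.pad(i,((0,h-i.shape[0]),(0,0),(0,0))) for i in(x,y)]))
E
python3 st.py
```

```text
32.1 [0.5558 0.252  0.1056] jawdir deg 99.28 down [ 0. -0. -1.] F [ 0.66 -0.07 -5.76] T [-0.05  0.18  0.04] open 0.642 q6 [ 0.26  0.23  1.81 -0.    1.1  -1.47]
32.2 [0.5558 0.2515 0.1056] jawdir deg 99.25 down [ 0. -0. -1.] F [ 0.74  0.27 -6.03] T [ 0.03 -0.24  0.02] open 0.645 q6 [ 0.26  0.23  1.81 -0.    1.1  -1.47]
```

View pics/c4.png

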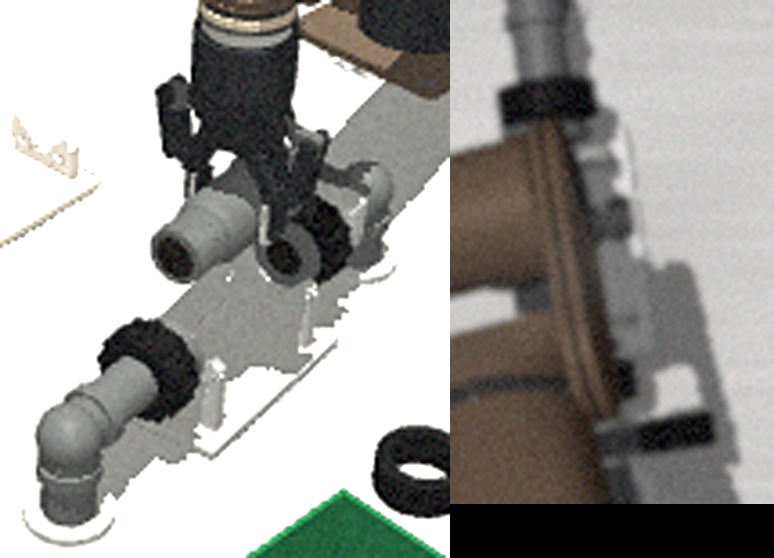

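Run:
```python
from h import *
p=np.array([.5557,.2515]);yaw=.1617;u=np.array([np.cos(yaw),np.sin(yaw)])
tool=np.array([.5558,.2518])-.0008*u
f=lambda q,z:(proj("scene",[[*q,z]])[0]-[310,130]+.5)*3.6
print("outlet end centre pred",f(tool+.074*u,.162),"inlet disc pred",f(p-.076*u,.075))
print("nut outlet +.123 centre",f(p+.123*u,.075),"mm/px dirs",f(tool+.084*u,.162)-f(tool+.074*u,.162),f(tool+.074*u,.172)-f(tool+.074*u,.162))
```

```text
outlet end centre pred [179.15029831 258.04489998] inlet disc pred [283.17097403 260.55194713]
nut outlet +.123 centre [134.87704658 385.12127507] mm/px dirs [-8.090016    6.36662161] [  0.53155014 -11.2616973 ]
```

Run:
```python
from h import *
im=cv2.imread("pics/s2.png");x0,y0,x1,y1=335,172,413,232;k=10
a=cv2.convertScaleAbs(cv2.resize(im[y0:y1,x0:x1],None,fx=k,fy=k,interpolation=cv2.INTER_CUBIC),alpha=1.9)
p=np.array([.5557,.2515]);yaw=.1617;c,s=np.cos(yaw),np.sin(yaw)
tool=np.array([.5558,.2518])-.0008*np.array([c,s]);th=np.linspace(0,2*np.pi,60)
def D(o,X,r,z,col):
    q=[(o[0]+c*X-s*r*np.cos(t),o[1]+s*X+c*r*np.cos(t),z+r*np.sin(t)) for t in th]
    cv2.polylines(a,[((proj("scene",q)-[x0,y0]+.5)*k).astype(np.int32)],True,col,1)
D(tool,.074,.023,.162,(0,0,255));D(tool,.036,.028,.162,(0,160,255));D(p,-.076,.029,.075,(0,220,0))
cv2.imwrite("pics/c5.png",a)
```

```text
(no output)
```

View pics/c5.png

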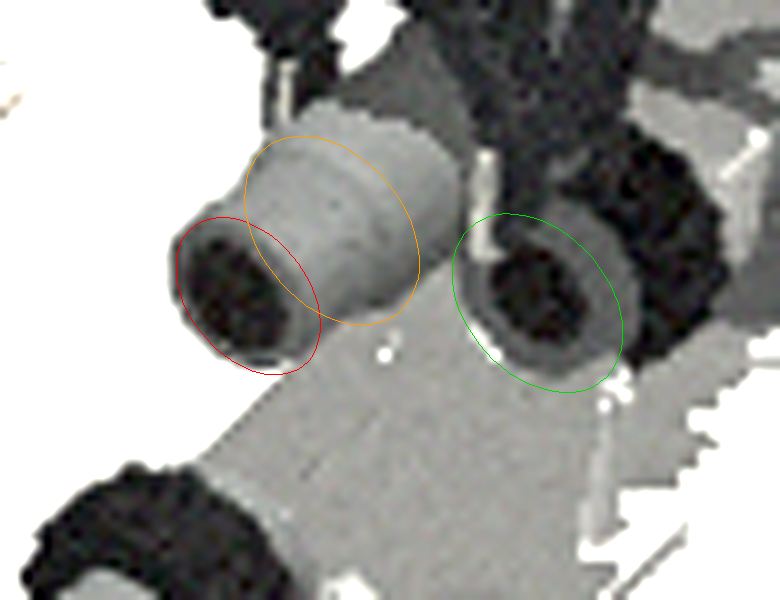

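Scene overlay: the valve end sits about (-9,-7)/10 px from its prediction and the pipe-end disc about (+2,-11)/10 px. That puts the valve 3–5 mm too far towards the outlet, relative to the pipe ends. The nest offsets from the top view were also all biased to -x, which fits. I'll shift 3 mm back and go down slowly, watching the force and moment.

servo_tool(deltas=[[[-0.01, 0, -0.05, 0], [-0.03, -0.005, -0.12, 0], [-0.03, -0.005, -0.2, 0], [-0.03, -0.005, -0.26, 0], [-0.03, -0.005, -0.3, 0]]])

```text
time: 32.7
eef_pos: [0.552, 0.2512, 0.0743]
tcp_rot: [-0.538, 0.459, 0.539, 0.457]
contact_force: [-0.2, -0.8, -4.8]
opening: 0.649
```

servo_tool(deltas=[[[0, 0, -0.03, 0], [0, 0, -0.06, 0], [0, 0, -0.09, 0], [0, 0, -0.12, 0], [0, 0, -0.12, 0]]])

```text
time: 33.2
eef_pos: [0.5524, 0.2513, 0.0631]
tcp_rot: [-0.539, 0.458, 0.539, 0.458]
contact_force: [-0.7, -0.8, -4.7]
opening: 0.642
```

```bash
python3 st.py;python3 sm.py 4
```

```text
33.2 [0.5524 0.2513 0.0631] jawdir deg 99.27 down [-0.001 -0.    -1.   ] F [-0.74 -0.82 -4.66] T [ 0.06 -0.23  0.03] open 0.642 q6 [ 0.26  0.28  1.84 -0.    1.02 -1.47]
t Fx Fy Fz Tx Ty Tz x
 [[33.2   -0.744 -0.819 -4.659  0.061 -0.229  0.027  0.552]
 [33.25  -1.054 -0.304 -4.92   0.022 -0.265  0.007  0.553]
 [33.3   -1.139 -1.054 -5.821  0.062 -0.223 -0.044  0.553]
 [33.35  -1.205 -0.479 -5.319 -0.014 -0.003 -0.02   0.553]]
mean of all but first 3 [-1.205 -0.479 -5.319 -0.014 -0.003 -0.02 ]
```

servo_tool(deltas=[[[0, 0, -0.03, 0], [0, 0, -0.06, 0], [0, 0, -0.09, 0], [0, 0, -0.12, 0], [0, 0, -0.12, 0]]])

```text
time: 33.85
eef_pos: [0.5521, 0.2513, 0.0508]
tcp_rot: [-0.538, 0.458, 0.539, 0.458]
contact_force: [-0.4, -0.2, -6.2]
opening: 0.644
```

```bash
python3 sm.py 5
```

```text
t Fx Fy Fz Tx Ty Tz x
 [[33.85  -0.414 -0.155 -6.178  0.007 -0.005 -0.026  0.552]
 [33.9    0.678  0.025 -5.612 -0.013  0.165 -0.012  0.552]
 [33.95   1.36  -0.208 -7.192 -0.062  0.236  0.054  0.553]
 [34.     1.252  0.878 -5.503 -0.025  0.181  0.02   0.553]
 [34.05   0.948  1.322 -5.799 -0.015  0.027  0.042  0.553]]
mean of all but first 3 [ 1.1    1.1   -5.651 -0.02   0.104  0.031]
```

servo_tool(deltas=[[[0, 0, -0.05, 0], [0, 0, -0.1, 0], [0, 0, -0.15, 0], [0, 0, -0.2, 0], [0, 0, -0.22, 0]]])

```text
time: 34.55
eef_pos: [0.5521, 0.2512, 0.0285]
tcp_rot: [-0.538, 0.458, 0.539, 0.457]
contact_force: [-0.2, 0.4, -5.7]
opening: 0.647
```

```bash
python3 st.py;python3 sm.py 5
```

```text
34.55 [0.5521 0.2512 0.0285] jawdir deg 99.27 down [-0.002 -0.    -1.   ] F [-0.17  0.4  -5.66] T [0.01 0.01 0.04] open 0.647 q6 [ 0.26  0.32  1.86 -0.    0.96 -1.47]
t Fx Fy Fz Tx Ty Tz x
 [[34.55  -0.168  0.4   -5.661  0.007  0.009  0.042  0.552]
 [34.6    1.227  1.473 -6.542 -0.041  0.189  0.012  0.552]
 [34.65   1.988  0.249 -6.182  0.015  0.21  -0.001  0.552]
 [34.7    1.174  1.068 -5.794  0.028  0.091  0.019  0.553]
 [34.75   1.609  0.593 -5.558  0.029 -0.016  0.002  0.553]]
mean of all but first 3 [ 1.391  0.83  -5.676  0.028  0.038  0.011]
```

servo_tool(deltas=[[[0, 0, -0.02, 0], [0, 0, -0.04, 0], [0, 0, -0.06, 0], [0, 0, -0.08, 0], [0, 0, -0.09, 0]]])

```text
time: 35.25
eef_pos: [0.5525, 0.2514, 0.0202]
tcp_rot: [-0.539, 0.458, 0.539, 0.458]
contact_force: [-0.6, -0.3, -6.6]
opening: 0.648
```

```bash
python3 sm.py 4; python3 st.py
```

```text
t Fx Fy Fz Tx Ty Tz x
 [[35.25  -0.59  -0.28  -6.568  0.023 -0.024  0.046  0.553]
 [35.3   -0.652  0.606 -4.839  0.073 -0.178 -0.01   0.552]
 [35.35  -1.414 -0.013 -5.356  0.064 -0.259  0.018  0.553]
 [35.4   -1.867  0.155 -4.511  0.055 -0.287 -0.02   0.553]]
mean of all but first 3 [-1.867  0.155 -4.511  0.055 -0.287 -0.02 ]
35.4 [0.5526 0.2514 0.0205] jawdir deg 99.27 down [-0. -0. -1.] F [-1.87  0.15 -4.51] T [ 0.06 -0.29 -0.02] open 0.646 q6 [ 0.26  0.34  1.86  0.    0.95 -1.47]
```

servo_tool(deltas=[[[0, 0, -0.01, 0], [0, 0, -0.02, 0], [0, 0, -0.02, 0], [0, 0, -0.02, 0], [0, 0, -0.02, 0]]])

```text
time: 35.9
eef_pos: [0.5532, 0.252, 0.0193]
tcp_rot: [0.539, -0.457, -0.539, -0.459]
contact_force: [-1.0, 3.5, -1.6]
opening: 0.642
```

```bash
python3 sm.py 4; python3 st.py
```

```text
t Fx Fy Fz Tx Ty Tz x
 [[35.9   -0.953  3.522 -1.644  0.436  0.025 -0.083  0.553]
 [35.95  -0.315  3.86  -1.57   0.477  0.076 -0.076  0.553]
 [36.    -0.789  3.713 -1.485  0.53   0.026 -0.077  0.553]
 [36.05   0.131  3.821 -0.853  0.587  0.08  -0.122  0.553]]
mean of all but first 3 [ 0.131  3.821 -0.853  0.587  0.08  -0.122]
36.05 [0.5532 0.252  0.0193] jawdir deg 99.26 down [ 0.001  0.001 -1.   ] F [ 0.13  3.82 -0.85] T [ 0.59  0.08 -0.12] open 0.646 q6 [ 0.26  0.34  1.86  0.    0.94 -1.47]
```

Touching down at the expected height, with a light sideways push (+y) from the V. I'll ease 1.5 mm that way and settle.

servo_tool(deltas=[[[0, 0.008, 0, 0], [0, 0.015, 0, 0], [0, 0.015, -0.01, 0], [0, 0.015, -0.01, 0], [0, 0.015, -0.01, 0]]])

```text
time: 36.55
eef_pos: [0.5532, 0.2522, 0.019]
tcp_rot: [0.539, -0.459, -0.538, -0.458]
contact_force: [-2.2, -2.1, 5.7]
opening: 0.645
```

```bash
python3 sm.py 3; python3 st.py
```

```text
t Fx Fy Fz Tx Ty Tz x
 [[36.55  -2.16  -2.067  5.671 -0.404  0.426 -0.358  0.553]
 [36.6   -3.369 -2.15   5.512 -0.383  0.417 -0.371  0.553]
 [36.65  -3.84  -2.426  5.394 -0.344  0.447 -0.375  0.553]]
mean of all but first 3 [nan nan nan nan nan nan]
36.65 [0.5532 0.2522 0.019 ] jawdir deg 99.21 down [ 0.    -0.001 -1.   ] F [-3.84 -2.43  5.39] T [-0.34  0.45 -0.37] open 0.644 q6 [ 0.26  0.34  1.86 -0.    0.95 -1.47]sm.py:8: RuntimeWarning: Mean of empty slice.
  print("t Fx Fy Fz Tx Ty Tz x\n",r.round(3));print("mean of all but first 3",r[3:,1:7].mean(0).round(3))
  ret = um.true_divide(
```

servo_tool(deltas=[[[-0.005, -0.005, 0.008, 0], [-0.005, -0.005, 0.008, 0], [-0.005, -0.005, 0.008, 0], [-0.005, -0.005, 0.008, 0], [-0.005, -0.005, 0.008, 0]]], claw=1)

```text
time: 37.15
eef_pos: [0.5522, 0.2524, 0.0183]
tcp_rot: [0.539, -0.458, -0.539, -0.458]
contact_force: [-0.3, -0.4, 0.4]
opening: 0.997
```

servo_tool(deltas=[[[0, 0, 0.05, 0], [0, 0, 0.15, 0], [0, 0, 0.35, 0], [0, 0, 0.6, 0], [0, 0, 0.85, 0]]])

```text
time: 37.65
eef_pos: [0.5523, 0.2525, 0.1051]
tcp_rot: [0.539, -0.458, -0.539, -0.458]
contact_force: [-0.1, 0.0, -0.5]
opening: 0.995
```

servo_tool(deltas=[[[0, 0, 0.2, 0], [0, 0, 0.5, 0], [0, 0, 0.8, 0], [0, 0, 1, 0], [0, 0, 1, 0]]])

```text
time: 38.15
eef_pos: [0.5546, 0.2532, 0.209]
tcp_rot: [0.541, -0.455, -0.537, -0.461]
contact_force: [1.1, 0.6, 0.0]
opening: 0.998
```

servo_tool(deltas=[[[-0.2, 0.2, 0, 0], [-0.4, 0.4, 0, 0], [-0.6, 0.6, 0, 0], [-0.8, 0.8, 0, 0], [-1, 1, 0, 0]]])

```text
time: 38.65
eef_pos: [0.4507, 0.3527, 0.202]
tcp_rot: [-0.538, 0.459, 0.539, 0.457]
contact_force: [-1.0, 0.5, -0.5]
opening: 0.997
```

servo_tool(deltas=[[[-0.2, 0.2, 0, 0], [-0.4, 0.4, 0, 0], [-0.6, 0.6, 0, 0], [-0.8, 0.8, 0, 0], [-0.8, 1, 0, 0]]])

```text
time: 39.15
eef_pos: [0.3693, 0.4528, 0.2021]
tcp_rot: [-0.539, 0.458, 0.54, 0.456]
contact_force: [-0.1, 0.2, -0.6]
opening: 1.001
```

servo_tool(deltas=[[[-0.1, 0.2, 0, 0], [-0.2, 0.4, 0, 0], [-0.3, 0.6, 0, 0], [-0.4, 0.8, 0, 0], [-0.4, 0.8, 0, 0]]])

```text
time: 39.65
eef_pos: [0.3304, 0.5336, 0.2019]
tcp_rot: [-0.539, 0.458, 0.54, 0.457]
contact_force: [-0.3, -0.1, 0.2]
opening: 1.0
```

```bash
python3 st.py; sed -e 's/^for n,k.*/for n,k in(("M",0),("R",-.11)):/' -e 's/top0/t3/;s/scene0/s3/' m.py > m3.py
python3 - <<'E'
from h import *
a=read_camera("scene");b=read_camera("top");cv2.imwrite("pics/s3.png",a);cv2.imwrite("pics/t3.png",b)
x=cv2.convertScaleAbs(cv2.resize(a[150:285,310:435],None,fx=3.2,fy=3.2,interpolation=cv2.INTER_CUBIC),alpha=1.7)
y=cv2.convertScaleAbs(cv2.resize(b[140:300,180:475],None,fx=1.35,fy=1.35,interpolation=cv2.INTER_CUBIC),alpha=1.8)
z=cv2.convertScaleAbs(cv2.resize(b[170:295,230:300],None,fx=3.1,fy=3.1,interpolation=cv2.INTER_CUBIC),alpha=1.9)
L=np.zeros((600,800,3),np.uint8);L[:432,:400]=x[:432];L[:z.shape[0],410:410+z.shape[1]]=z;L[384:600,400:798]=y[:216,:398];cv2.imwrite("pics/c6.png",L)
for q in("spanner","spare_nut","grease_jar"): print(q,[(np.round(d['at'],3).tolist(),round(d['p'],2)) for d in recognise("top",q)][:1])
from fit import *
q,f=fit(b,"top",[.5525,.2515,.16],.075,VALVE,(240,185,285,272),65,95);print("seated valve",q.round(4),f)
E
python3 m3.py | head -4
```

```text
39.65 [0.3304 0.5336 0.2019] jawdir deg 99.42 down [-0.002 -0.001 -1.   ] F [-0.28 -0.08  0.24] T [ 0.01  0.02 -0.02] open 1.0 q6 [ 0.85  0.18  1.69  0.    1.28 -0.88]
spanner [([0.732, -0.174, 0.002], 0.86)]
spare_nut [([0.54, 0.435, 0.028], 0.79)]
grease_jar [([0.761, 0.032, 0.059], 0.89)]
seated valve [0.5573 0.2481 0.1931] 0.28643412930811246
M top [ 0.5329 -0.1667  0.075 ] 0.0159 off -0.0039 0.0019
M scene [ 0.5335 -0.1726  0.0732] 0.1546 off -0.0037 -0.004
R top [ 0.5401 -0.2751  0.0766] 0.0249 off -0.0049 0.0033
R scene [ 0.5414 -0.2819  0.0912] 0.1585 off -0.0042 -0.0036
```

View pics/c6.png

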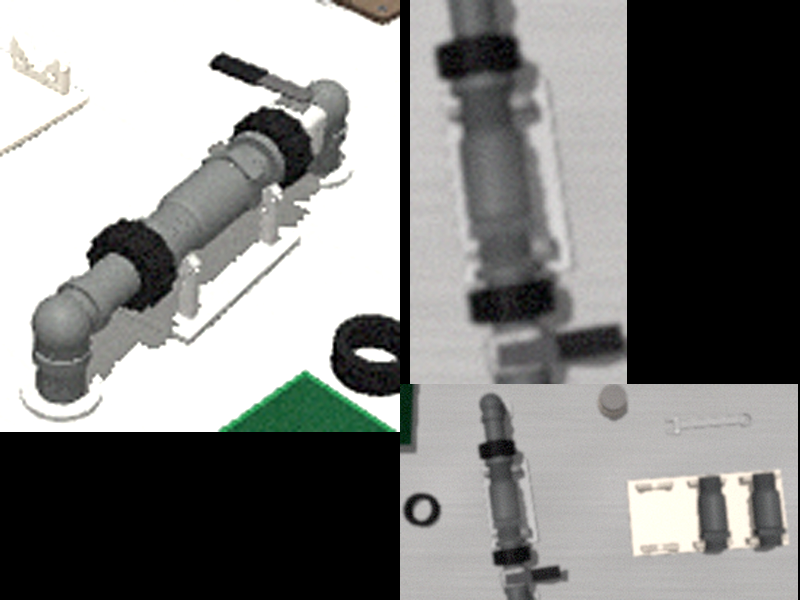

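The picture shows the valve lying in line with the pipe between the nuts, hexagon end towards the lever. The other two are in their nests, within about 1.5 mm of where they lay, and the bystanders have not moved. Handing in.

```bash
python3 -c "
from plant import *
print(sign_off())"
```

```text
the job is handed in; nothing more can be done
None
```

The left valve has the free ball. It now lies in both saddles of the rinse line with its hexagon end towards the shut-off lever. I handed the job in at about 40 s.

- **Finding the good one:** I lifted and shook all three. Only the left one kept pushing back and forth on the wrist (about ±2 N and ±0.3 N m) after the arm stopped. The middle and right ones stayed quiet and are back in their nests, within about 1.5 mm of where they lay.
- **Failed first grasp:** The reported TCP turned out to be about 38 mm beyond the real fingertips. On the first try the fingers shut on top of the left valve and pressed with about 33 N. The valve did not visibly move, and I corrected for this afterwards.
- **Disagreement before placing:** The two cameras differed by 3–5 mm on where the valve sat along the line. I shifted it 3 mm and lowered it slowly, watching the force. Nothing caught on the way down, and only a few newtons showed at touchdown.
- **Last checks:**
  - The valve came to rest at the height expected for full seating (0.019 m reported, 0.018–0.019 m expected), and the saddles took its weight.
  - The final picture shows it in line between the pipe ends.
  - The spanner, spare nut and grease jar are where they were, to within about 3 mm.
  - A numerical fit of the seated valve failed, because it is grey on grey. Its position along the gap therefore rests on the touch and the picture.

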